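# Drift the bracket plate into line, fit its bolt and hang up the drift

## Robot

A 6-joint arm with a two-finger parallel gripper is mounted at the origin on a cart in front of the work surface, level with it; the furniture and walls round the work are solid. World frame = base frame: x ahead of the robot, y to its left, z up, the work surface at z = 0. Lengths are in m, angles in rad, forces in N, time in s.
With the tool pointing down it reaches from about 0.3 to 0.75 m from the base axis. Payload 8.5 kg.
Tool frame: the origin (TCP) lies on the centre line of the jaws, within the pads' length; the fingertips stand 25 mm ahead of it and the grasp point (between the pads) lies 6 mm ahead of it; z points along the fingers, y is the direction in which the jaws open and shut (so a half turn about z gives the same grasp; the last joint's range is limited). The gripper opens to 88 mm and grips with 3 to 60 N. Pads are 18 mm wide; open, the fingers measure 123 mm over their backs; the gripper's body (75 mm by 187 mm) begins 45 mm behind the grasp point.
Start: joints at [1.049, 0.381, 1.297, -0, 1.464, -0.215], TCP at [0.166, 0.524, 0.264] pointing down, gripper open.
Joint ranges: [-3.11, 3.11], [-0.89, 2.33], [0.22, 2.48], [-1.42, 4.56], [0.17, 2.85], [-2.88, 2.88]. Speed limits (rad/s): [2.39, 2.39, 3.14, 3.14, 3.14, 3.14].

## Interface

Orientations are given as a 3x3 rotation matrix whose columns are the frame's x, y, z axes.
In Python, from rig import get_obs, cams, ticket gives the robot as it stands.
- The arm moves only by the shell command python3 -m crank 'ROWS' [OPENING]. ROWS is text: rows parted by semicolons, each of 6 numbers parted by spaces: the shift along the world's x, y, z in cm, then the turn, a rotation vector about the world's x, y, z in rad. A call has 1 to 20 rows; each row is the pose to reach, as a shift and turn from the pose commanded when the call began; what a row does not reach only later rows make up. A row lasts 1/12 s, in which the tool goes at most 41.7 mm and 7.16 degrees, less where a joint would pass 70% of its speed; a pose out of reach is approached as far as the arm can. A call with a gripper value outside its range is refused whole. OPENING is the opening, from -1 (shut) to 1 (fully open), set as the call begins (- or left out, the last holds). The fingers move at their own pace and stop on an object; the grip force is fixed at half the most. Time passes only in rows, so rows that repeat a pose let the fingers close. It gives the time, the measured TCP pose, the force and the opening at its end, in the units of the state.
- get_obs(): the state, without advancing time (a new reading comes with each control period).
- cams.capture(name): name is "scene" or "top"; returns a dict with "img" (384x512x3 uint8, red, green, blue), "camera_matrix" (3x3 intrinsics, pixels), "xyz" and "attitude" of the camera in the world. Camera axes: x right, y up, looking along -z (the intrinsics and any distortion apply to the point x, -y, -z); pixel columns grow to the right and rows downward; lengths in m; the calibration is good to about 2 mm. A picture is of the moment at which its call begins. There is no depth.
- ticket.sign_off(): hands the job in, once; it reports no verdict.
The state is a dict: "time": time; "joints": joint angles; "qvel": joint speeds; "tau": joint torques, N m; "tcp_pos": TCP position; "tool_rot": TCP orientation; "force": force on the tool from outside, world axes, zero at the start; "moment": the same for the moment, N m; "finger_gap": finger opening in m.
Only numpy, scipy, OpenCV 4.12 (cv2) and the standard library are available. Lean on these libraries where they do the work, as an engineer would, in place of code of your own. Each camera call takes 0.05 s, during which the arm holds its last target.

## Task

The plate on the bracket is held by one bolt only and its open hole stands out of line with the hole in the block below. Draw the holes into line by pushing the tapered drift down through both until its collar rests on the plate (do not shove the plate with the gripper), then pull the drift out and drop the knurled bolt in its place, its flange flat on the plate. Hang the drift by its bent lip on the rim of the open caddy, with its body inside, and leave the things around undisturbed.

Things in the scene. Friction and masses are not known exactly. Their poses are not given: they have to be found in the camera images.
- bracket: Aluminium riser block of the bracket, fixed to the bench, 64 (its x) x 160 (its y) x 55 mm high, with a low foot at each end (10 mm high, bolt head to 16 mm, out to 102 mm from the centre). Origin at the centre of its underside; y along its length, z up.
- block_hole (a point): Centre of the mouth of the hole in the block's top face, 55 mm above the bench, directly below the plate and 45 mm from the block's centre along its +y. The hole is vertical, 20 mm in diameter, right through (55 mm deep). Axes are the block's.
- plate_hole (a point): Centre of the plate's open hole (20 mm diameter, 1 mm chamfer) at its upper face, 63 mm above the bench. The steel plate, 48 mm wide, 8 thick, 189 long, lies on the block; the hole is 35 mm from its end. At the start the hole is 6 to 9 mm out of line with block_hole, to the block's -x side.
- plate (a joint): Angle of the plate about its one fitted bolt (hexagonal head, to 20 mm above the plate's underside), 90 mm from plate_hole along the plate's -y. 0: holes in line; positive: open hole to the block's -x side. Stiff: about 4 N at the hole turns it, and it stays where left. At the plate's other end, past that bolt, a U-shaped rest stands 25 mm above the plate.
- drift_grip (a point): Grip point of the upright drift: on its square handle (16 x 16 mm, ending 23 mm above). Dark steel, 136 mm long, about 0.12 kg. Below this point: lip bridge top 31 mm, its underside 35, collar underside 65, pointed end 113. z up along the drift; the lip stands out to its -x, so grip across y. At the start it stands in one of the stand's two sockets, collar on the stand's top.
- drift_tip (a point): Pointed end of the drift, on its axis, 6 mm in diameter. From here it tapers out over 30 mm to 18.5 mm, then is straight for 18 mm up to the collar.
- drift_collar (a point): Centre of the underside of the drift's collar (22 mm in diameter), on the axis, 48 mm above the pointed end.
- drift_lip (a point): Underside of the bridge of the drift's bent lip, 30 mm above the collar's underside, 17.5 mm from the axis toward the drift's -x. The lip is 14 mm wide; it goes out from the handle and turns down. The gap for a wall lies between the collar's edge (11 mm from the axis) and the down-turned part's inner face (23 mm from the axis).
- drift_lip_end (a point): Near the lower end of the down-turned part of the lip, 26 mm from the axis, 19 mm lower than drift_lip; flared slightly outward.
- bolt_head (a point): Centre of the bolt's round knurled head (26 mm in diameter, 30 mm tall), 19 mm above the flange's underside. Bright steel, 74 mm long, about 0.12 kg; z is its axis, up. At the start it stands upright in the other socket of the stand, flange on the stand's top.
- bolt_flange (a point): Centre of the underside of the bolt's flange (32 mm in diameter, 4 mm thick), on the axis.
- bolt_end (a point): Centre of the lower end of the bolt's shank, 40 mm below the flange; the shank is 16 mm in diameter, its end chamfered.
- stand_top (a point): Centre of the top of the wooden stand, 60 mm above the bench; the stand is fixed, 56 (its x) x 150 (its y) x 60 mm, with two sockets 21 mm in diameter right through, 45 mm either side of this point along its y.
- caddy_rim (a point): Centre of the caddy's mouth, level with its rim, 100 mm above the bench. The caddy is a dark grey open-topped box, fixed, outside 120 (its x) x 90 (its y) mm, walls 5 mm thick, inner floor 95 mm below the rim, empty. Any of its four walls will do.
- tape_mid (a point): Centre of a roll of masking tape lying flat, 66 mm in diameter, 20 mm high: bystander.
- lighter_mid (a point): Centre of a small round spirit lighter bottle, 48 mm wide, 70 mm high: bystander.
- arch_mid (a point): Centre of a pink dental arch model, 54 x 60 x 28 mm: bystander.

How it is judged:
By the outcome, as a careful person would: the job done as asked, in the order asked, and still so for the second after the job is handed in, with the robot touching nothing.
It also fails if it takes over 69 s, if anything falls off the work surface, if the arm or the gripper's body presses on something with over 40 N, if the wrist force passes 120 N, or if a joint passes its speed limit or range.

## Working session

There is one attempt and no reset: what is moved stays moved. The work goes in short steps, Python scripts to look and compute and a shell command to move; the robot and the scene stay as the last step left them, time stands still between calls to the robot, and variables do not carry over. Pictures are saved under pics/ and viewed, and the job is handed in when it is done.

```bash
ls; mkdir -p pics; python3 - <<'E'
from rig import get_obs,cams
import cv2
print(get_obs())
for n in("scene","top"):
    c=cams.capture(n); print(n,{k:(v.tolist() if hasattr(v,'tolist') else v) for k,v in c.items() if k!='img'})
    cv2.imwrite(f'pics/{n}0.png',c['img'][:,:,::-1])
E
```

```text
pics
{'time': 0.0, 'joints': array([ 1.04868991e+00,  3.81190771e-01,  1.29826910e+00, -1.57711119e-05,
        1.46357891e+00, -2.15289572e-01]), 'qvel': array([-0.00054256, -0.00094426,  0.00113172, -0.00070848,  0.00034013,
       -0.00096064]), 'tau': array([-3.65745414e-03, -4.37918293e+01, -2.24556881e+01,  7.12013198e-02,
        3.51336063e-02, -1.01690036e-04]), 'tcp_pos': array([0.16598828, 0.52409575, 0.26313773]), 'tool_rot': array([[-9.53300201e-01,  3.02023551e-01, -7.07604981e-04],
       [ 3.02024238e-01,  9.53299412e-01, -1.26128513e-03],
       [ 2.93621597e-04, -1.41609723e-03, -9.99998954e-01]]), 'force': array([0.76259657, 0.33512154, 0.72097338]), 'moment': array([ 0.01983788, -0.00109697,  0.0341618 ]), 'finger_gap': 0.08784534961194017}
scene {'camera_matrix': [[385.76737207228246, 0.0, 255.1823696094391], [0.0, 385.76737207228246, 193.1152546800804], [0.0, 0.0, 1.0]], 'xyz': [-0.18432048272741847, -0.4333567368512578, 0.8642640487533246], 'attitude': [[0.5637161437629803, 0.5545252530094729, -0.6121485547118241], [-0.8258530873026076, 0.3660117770715441, -0.4289546097638792], [-0.013812583167042746, 0.7473534122620372, 0.6642831397277393]]}
top {'camera_matrix': [[424.48707849584804, 0.0, 262.039533784206], [0.0, 424.48707849584804, 192.13085428627343], [0.0, 0.0, 1.0]], 'xyz': [0.34520263942077895, 0.042652174879386426, 1.3388168081983547], 'attitude': [[-0.0027795816010244925, 0.9890729947962466, -0.14740042364561584], [-0.9998598969521594, -0.005181910528152905, -0.015916477942536], [-0.01650637431237589, 0.14733553124776794, 0.9889488261983012]]}
```

View pics/scene0.png

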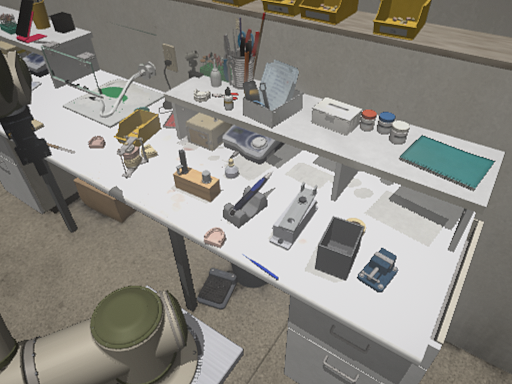

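View pics/top0.png

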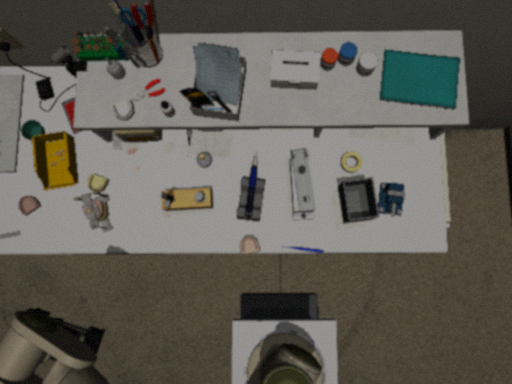

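```bash
python3 - <<'E'
import cv2
a=cv2.imread('pics/top0.png'); cv2.imwrite('pics/t1.png',cv2.resize(a[130:260,150:410],None,fx=3,fy=3,interpolation=cv2.INTER_CUBIC))
a=cv2.imread('pics/scene0.png'); cv2.imwrite('pics/s1.png',cv2.resize(a[140:290,160:400],None,fx=3.3,fy=3.3,interpolation=cv2.INTER_CUBIC))
E
```

```text
(no output)
```

View pics/t1.png

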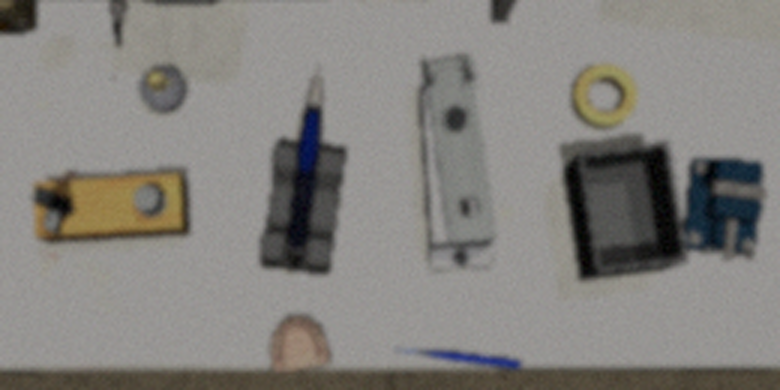

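View pics/s1.png

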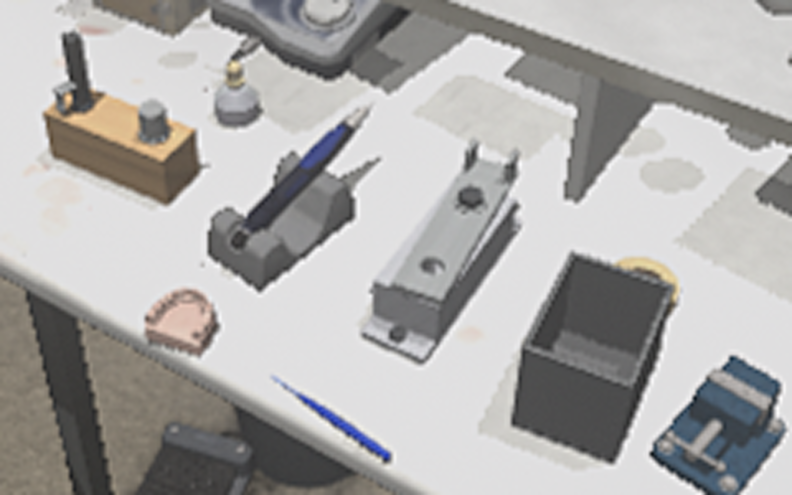

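```bash
cat > h.py <<'E'
import numpy as np, cv2, pickle
def snap(n,f):
    from rig import cams
    c=cams.capture(n); pickle.dump(c,open(f'pics/{f}.pkl','wb')); return c
def load(f): return pickle.load(open(f'pics/{f}.pkl','rb'))
def proj(c,P):
    P=np.atleast_2d(P); q=(P-np.array(c['xyz']))@np.array(c['attitude']); q=q*[1,-1,-1]
    u=q@np.array(c['camera_matrix']).T; return u[:,:2]/u[:,2:]
def back(c,uv,z):
    uv=np.atleast_2d(uv); d=np.c_[uv,np.ones(len(uv))]@np.linalg.inv(np.array(c['camera_matrix'])).T
    d=(d*[1,-1,-1])@np.array(c['attitude']).T; o=np.array(c['xyz']); t=(z-o[2])/d[:,2]; return o+d*t[:,None]
def zoom(c,x0,y0,x1,y1,f,out,pts=None,step=10):
    im=cv2.resize(c['img'][y0:y1,x0:x1,::-1],None,fx=f,fy=f,interpolation=cv2.INTER_CUBIC)
    im=cv2.convertScaleAbs(im,alpha=1.3)
    for x in range(x0-x0%step+step,x1,step):
        cv2.line(im,(int((x+.5-x0)*f),0),(int((x+.5-x0)*f),6),(0,0,255),1); cv2.putText(im,str(x),(int((x+.5-x0)*f)-8,16),0,.35,(0,0,255),1)
    for y in range(y0-y0%step+step,y1,step):
        cv2.line(im,(0,int((y+.5-y0)*f)),(6,int((y+.5-y0)*f)),(0,0,255),1); cv2.putText(im,str(y),(8,int((y+.5-y0)*f)+4),0,.35,(0,0,255),1)
    if pts is not None:
        for p in pts: cv2.circle(im,(int((p[0]+.5-x0)*f),int((p[1]+.5-y0)*f)),2,(0,255,0),-1)
    cv2.imwrite(f'pics/{out}.png',im)
E
python3 - <<'E'
from h import *
t=snap('top','T0'); s=snap('scene','S0')
zoom(t,280,140,410,225,6,'zt1'); zoom(t,155,140,275,260,5,'zt2')
zoom(s,265,170,375,280,5.4,'zs1'); zoom(s,165,140,260,250,5.4,'zs2')
E
```

```text
(no output)
```

View pics/zt1.png

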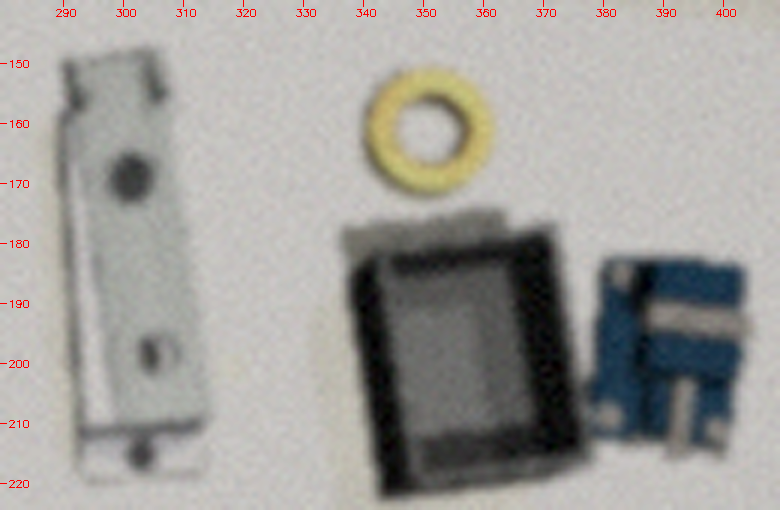

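View pics/zt2.png

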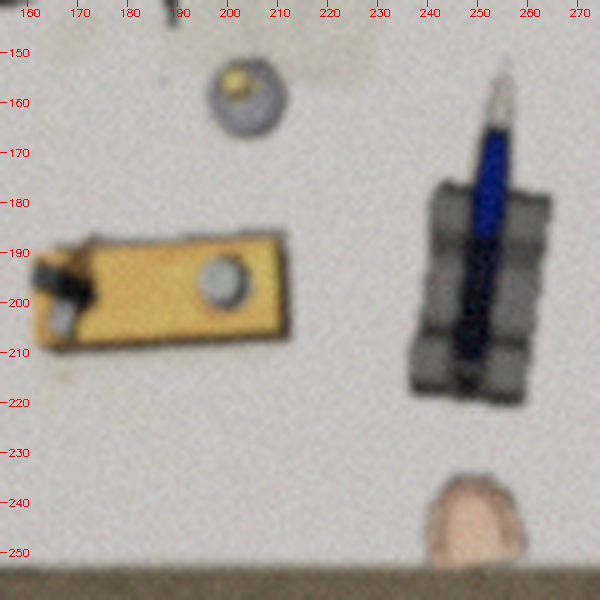

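View pics/zs1.png

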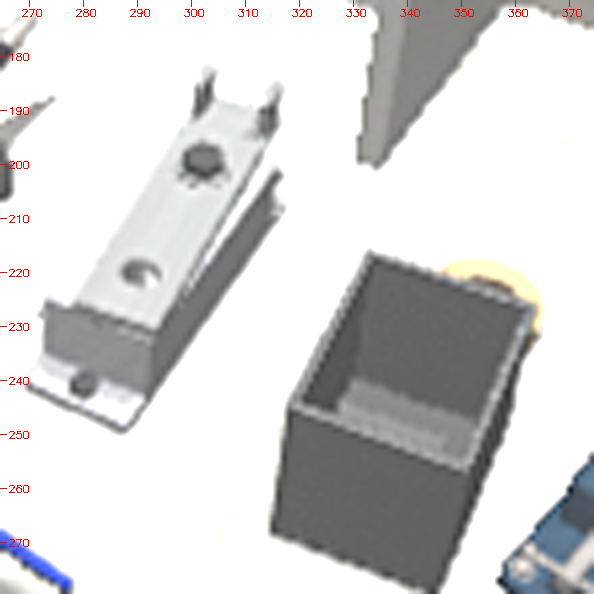

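View pics/zs2.png

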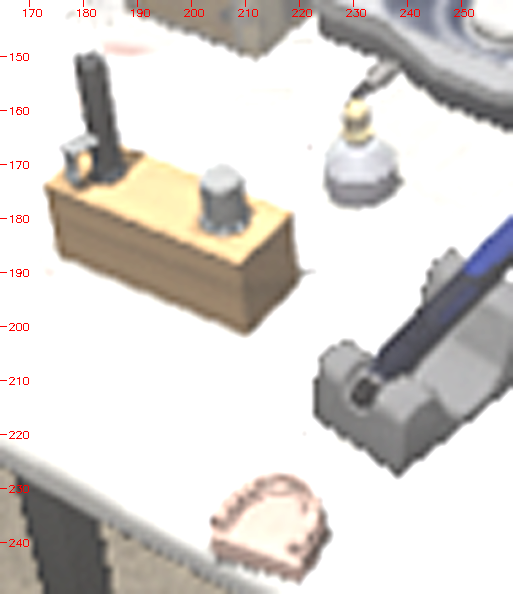

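```bash
cat > fit.py <<'E'
from h import *
from scipy.optimize import least_squares
T,S=load('T0'),load('S0')
def tf(p,L):
    c,s=np.cos(p[2]),np.sin(p[2]); L=np.atleast_2d(L); return np.c_[p[0]+c*L[:,0]-s*L[:,1],p[1]+s*L[:,0]+c*L[:,1],L[:,2]]
def fit(obs,p0,name):
    f=lambda p:np.concatenate([(proj(c,tf(p,L))-uv).ravel() for c,L,uv in obs])
    r=least_squares(f,p0,loss='soft_l1'); print(name,r.x.round(4),'res',r.fun.reshape(-1,2).round(1).tolist()); return r.x
m=1e-3
E
python3 - <<'E'
from fit import *
h=.1;a,b=.06,.045
print('guess',back(T,[[357,200],[303,190],[188,197],[304.5,198],[301,168]],.06).round(3).tolist())
# caddy: assume local x along world x (120 long along x)
fit([(S,[[a,b,h],[a,-b,h],[-a,-b,h],[-a,b,h],[-a,b,0],[-a,-b,0]],np.array([[333,216],[363,226],[350.5,256.5],[318,245],[314.5,267.5],[345,279.5]])),
 (T,[[a,-b,h],[-a,-b,h]],np.array([[370.5,178],[376,216.5]]))],[.35,-.2,0],'caddy')
# bracket: local y -> -X world => yaw = -pi/2... local x->+Y means yaw=+pi/2 gives y->-X
fit([(S,[[.032,.102,.010],[-.032,.102,.01],[-.032,-.08,.055],[.032,.08,.055]],np.array([[269.5,240.5],[287.5,248.5],[316,201],[272.5,227]])),
 (T,[[.032,.102,.01],[-.032,.102,.01],[.032,.08,.055]],np.array([[294.5,220],[314,218],[293.5,212.5]]))],[.4,-.05,1.5],'bracket')
x,y,h=.028,.075,.06
# stand local y->world y
fit([(S,[[-x,y,h],[-x,-y,h],[x,-y,h],[-x,y,0],[-x,-y,0],[x,-y,0]],np.array([[173,174],[209,188],[218.5,179],[175.5,187],[210,201.5],[219.5,190]])),
 (T,[[-x,-y,h],[x,-y,h],[-x,y,h]],np.array([[211,206.5],[210.5,187],[162,209.5]]))],[.4,.22,0],'stand')
E
```

```text
guess [[0.51, -0.224, 0.06], [0.542, -0.061, 0.06], [0.522, 0.289, 0.06], [0.517, -0.066, 0.06], [0.61, -0.057, 0.06]]
caddy [ 0.5086 -0.2225  0.1221] res [[-1.0, -1.1], [0.8, -0.7], [0.2, -0.0], [-1.2, -0.8], [-1.0, 0.6], [0.1, 0.8], [0.6, -1.1], [1.8, 0.6]]
bracket [ 0.5563 -0.0592  1.6369] res [[-0.3, 0.2], [1.3, 0.6], [0.1, -0.9], [0.5, -1.7], [-1.1, 0.7], [-0.1, 1.2], [0.2, -0.3]]
stand [0.5175 0.2974 0.0634] res [[-0.3, -0.1], [0.2, 0.5], [0.7, -0.2], [-0.1, 0.5], [0.9, 0.8], [1.1, 2.5], [-0.8, -0.6], [-1.2, 0.8], [-1.0, -0.2]]
```

```bash
cat > icp.py <<'E'
from fit import *
from rig import cams
def avg(n,k,f):
    cs=[cams.capture(n) for _ in range(k)]; c=dict(cs[0]); c['img']=np.mean([x['img'] for x in cs],0).astype(np.float32); pickle.dump(c,open(f'pics/{f}.pkl','wb')); return c
def edge(c,g,uv,n,R=3.5):
    # subpixel peak of gradient along normal n
    t=np.arange(-R,R+.01,.25); xs=(uv[:,:1]+n[:,:1]*t).astype(np.float32); ys=(uv[:,1:]+n[:,1:]*t).astype(np.float32)
    v=cv2.remap(g,xs,ys,cv2.INTER_CUBIC); d=np.abs(np.gradient(v,axis=1))*4
    d=cv2.GaussianBlur(d,(5,1),0) if False else d
    w=d*np.exp(-t**2/(2*2.0**2)); i=w.argmax(1); 
    off=np.array([ (d[k,max(0,j-3):j+4]*t[max(0,j-3):j+4]).sum()/d[k,max(0,j-3):j+4].sum() for k,j in enumerate(i)])
    return off,d[np.arange(len(i)),i]
def icp(segs,p0,name,iters=15,thr=8):
    """segs: list of (cam,A,B) local 3D"""
    p=np.array(p0,float); G={}
    for it in range(iters):
        PL,UV,N,C,OFF=[],[],[],[],[]
        for c,A,B in segs:
            g=G.setdefault(id(c),cv2.GaussianBlur(cv2.cvtColor(c['img'].astype(np.float32),cv2.COLOR_RGB2GRAY),(3,3),.6))
            A=np.array(A,float);B=np.array(B,float); s=np.linspace(.08,.92,15)[:,None]; L=A+(B-A)*s
            uv=proj(c,tf(p,L)); d=uv[-1]-uv[0]; d/=np.linalg.norm(d); n=np.tile([-d[1],d[0]],(15,1))
            off,st=edge(c,g,uv,n); ok=st>thr
            for k in np.where(ok)[0]: PL.append(L[k]);UV.append(uv[k]+n[k]*off[k]);N.append(n[k]);C.append(c)
        PL,UV,N=map(np.array,(PL,UV,N)); ids=np.array([id(c) for c in C])
        def f(q):
            r=np.zeros(len(PL))
            for c in (T2,S2):
                m=ids==id(c)
                if m.any(): r[m]=((proj(c,tf(q,PL[m]))-UV[m])*N[m]).sum(1)
            return r
        r=least_squares(f,p,loss='soft_l1',f_scale=.5); p=r.x
    rr=f(p); print(name,p.round(4),'n',len(rr),'rms',np.sqrt((rr**2).mean()).round(2),'T mean',rr[ids==id(T2)].mean().round(2) if (ids==id(T2)).any() else '','S',rr[ids==id(S2)].mean().round(2) if (ids==id(S2)).any() else '')
    return p
T2,S2=load('TA'),load('SA')
def both(l): return [(c,A,B) for c in(T2,S2) for A,B in l]
a,b,h=.06,.045,.1
CT=[([a,b,h],[a,-b,h]),([a,-b,h],[-a,-b,h]),([-a,-b,h],[-a,b,h])]
CS=[([a,b,h],[a,-b,h]),([a,-b,h],[-a,-b,h]),([-a,-b,h],[-a,b,h]),([-a,b,h],[a,b,h]),([-a,b,h],[-a,b,0]),([-a,b,0],[-a,-b,0])]
w=.032
BT=[([w,.102,.01],[w,.08,.01]),([w,.102,.01],[-w,.102,.01]),([-w,.102,.01],[-w,.08,.01]),([w,.08,.055],[w,-.08,.055])]
BS=[([w,.102,.01],[-w,.102,.01]),([-w,.102,.01],[-w,.08,.01]),([-w,.08,.0],[-w,-.08,.0]),([-w,0,.055],[-w,-.08,.055])]
x,y,z=.028,.075,.06
ST=[([-x,y,z],[-x,-y,z]),([-x,-y,z],[x,-y,z]),([x,-y,z],[x,.0,z])]
SS=[([-x,y,z],[-x,-y,z]),([-x,-y,z],[x,-y,z]),([x,-y,z],[x,.03,z]),([-x,y,z],[-x,y,0]),([-x,y,0],[-x,-y,0]),([-x,-y,0],[x,-y,0]),([-x,-y,0],[-x,-y,z])]
D=dict(caddy=(CT,CS,[.5086,-.2225,.122]),bracket=(BT,BS,[.5563,-.0592,1.637]),stand=(ST,SS,[.5175,.2974,.063]))
E
python3 - <<'E'
import pickle,numpy as np
from fit import *
from rig import cams
for n,f in(('top','TA'),('scene','SA')):
    cs=[cams.capture(n) for _ in range(6)]; c=dict(cs[0]); c['img']=np.mean([x['img'] for x in cs],0).astype(np.float32); pickle.dump(c,open(f'pics/{f}.pkl','wb'))
from icp import *
for k,(t,s,p) in D.items():
    icp([(T2,A,B) for A,B in t]+[(S2,A,B) for A,B in s],p,k)
    icp([(T2,A,B) for A,B in t],p,k+'T'); icp([(S2,A,B) for A,B in s],p,k+'S')
E
```

```text
caddy [ 0.5067 -0.2252  0.1243] n 135 rms 0.66 T mean -0.18 S 0.3
caddyT [ 0.504  -0.2226  0.1254] n 45 rms 0.38 T mean -0.05 S 
caddyS [ 0.5081 -0.2256  0.1131] n 90 rms 0.58 T mean  S 0.24
bracket [ 0.5535 -0.0592  1.6522] n 94 rms 0.68 T mean 0.14 S -0.02
bracketT [ 0.5565 -0.0615  1.6324] n 35 rms 0.57 T mean 0.12 S 
bracketS [ 0.5507 -0.0591  1.6449] n 60 rms 0.3 T mean  S 0.03
stand [0.5187 0.2988 0.0669] n 150 rms 0.75 T mean -0.55 S 0.06
standT [0.5202 0.2971 0.1598] n 45 rms 0.91 T mean -0.49 S 
standS [0.5181 0.299  0.0603] n 105 rms 0.59 T mean  S 0.02
```

```bash
python3 - <<'E'
from icp import *
def ov(c,x0,y0,x1,y1,f,out,items):
    im=cv2.resize(c['img'][y0:y1,x0:x1,::-1].astype(np.uint8),None,fx=f,fy=f,interpolation=cv2.INTER_CUBIC)
    for segs,p in items:
        for A,B in segs:
            q=(proj(c,tf(p,np.array([A,B],float)))+.5-[x0,y0])*f
            cv2.line(im,*[tuple(map(int,v)) for v in q],(0,255,0),1)
    cv2.imwrite(f'pics/{out}.png',im)
P=dict(caddy=[.5067,-.2252,.1243],bracket=[.5535,-.0592,1.6450],stand=[.5187,.2988,.0640])
t=[(D[k][0],P[k]) for k in P]; s=[(D[k][1],P[k]) for k in P]
def ring(cx,cy,r,z,p): 
    a=np.linspace(0,2*np.pi,25); q=np.c_[cx+r*np.cos(a),cy+r*np.sin(a),z+0*a]; return ([(q[i],q[i+1]) for i in range(24)],p)
extra=[ring(0,-.045,.013,.094,P['stand']),ring(0,-.045,.0105,.06,P['stand']),ring(0,.045,.0105,.06,P['stand']),ring(0,.045,.01,.055,P['bracket']),ring(0,-.045,.008,.07,P['bracket'])]
t+=extra;s+=extra
ov(T2,280,145,385,225,7,'ot1',t); ov(T2,155,180,220,215,12,'ot2',t)
ov(S2,265,180,370,285,5.5,'os1',s); ov(S2,168,145,225,205,9,'os2',s)
E
```

```text
(no output)
```

View pics/ot1.png

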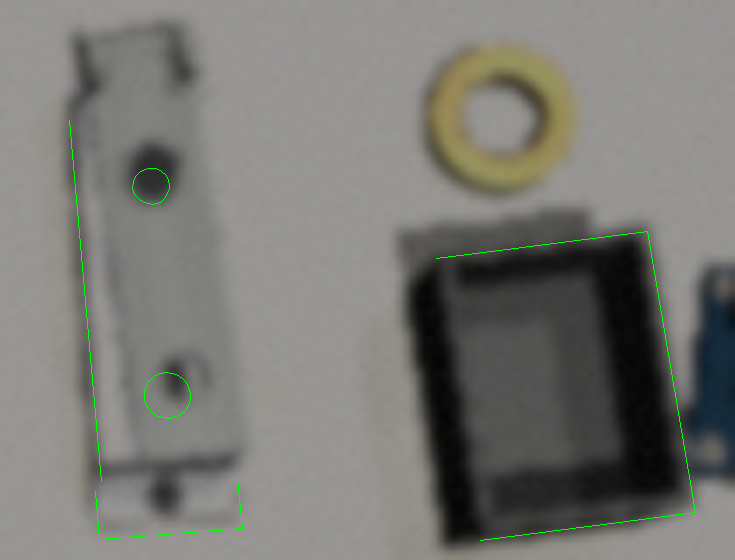

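View pics/ot2.png

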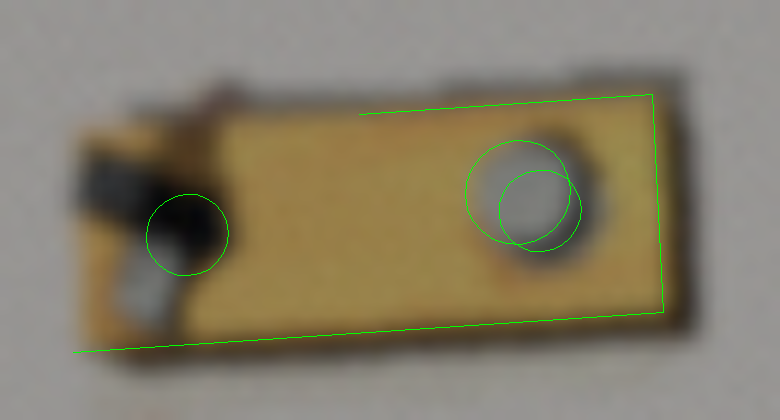

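View pics/os1.png

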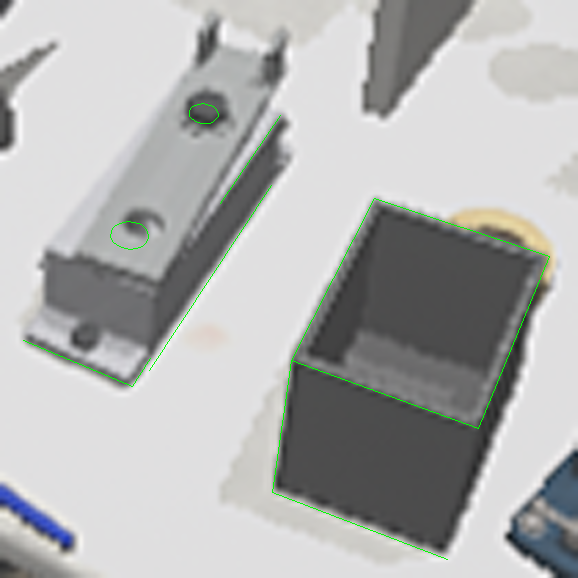

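View pics/os2.png

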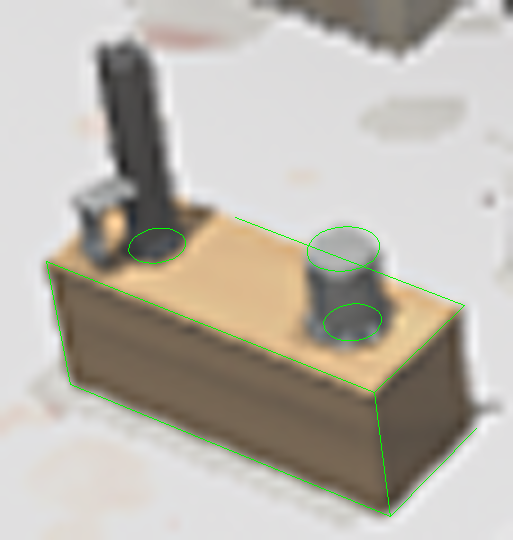

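```bash
cat > joint.py <<'E'
from icp import *
from scipy.spatial.transform import Rotation as R
# params: camT(6) camS(6), caddy3, bracket3, plate angle1, stand3
def camc(c,d):
    c=dict(c); c['xyz']=np.array(c['xyz'])+d[:3]; c['attitude']=R.from_rotvec(d[3:]).as_matrix()@np.array(c['attitude']); return c
def plate(L,th):
    L=np.atleast_2d(L).astype(float).copy(); c,s=np.cos(th),np.sin(th); x,y=L[:,0].copy(),L[:,1]+.045
    # positive: open hole (at +y) goes to -x
    L[:,0]=c*x-s*y; L[:,1]=s*x+c*y-.045; return L
PT=[([.024,.06,.063],[.024,-.1,.063]),([-.024,.06,.063],[-.024,-.1,.063]),([.024,.08,.063],[-.024,.08,.063])]
PS=[([-.024,.07,.063],[-.024,-.10,.063]),([.024,.08,.063],[-.024,.08,.063]),([.024,.06,.063],[.024,0,.063])]
a_=np.linspace(0,2*np.pi,13)
def ringseg(cx,cy,r,z,half=None):
    q=np.c_[cx+r*np.cos(a_),cy+r*np.sin(a_),z+0*a_]; return [(q[i],q[i+1]) for i in range(12)]
BT2=[([w,.102,.01],[-w,.102,.01]),([w,.08,.055],[w,-.07,.055])]
BS2=[([w,.102,.0],[-w,.102,.0]),([-w,0,.055],[-w,-.08,.055]),([-w,.08,.0],[-w,-.08,.0])]
groups=[('caddy',CT,CS),('bracket',BT2,BS2),('plate',PT,PS),('stand',ST,SS)]
def place(q,k,L):
    if k=='caddy': return tf(q[12:15],L)
    if k=='bracket': return tf(q[15:18],L)
    if k=='plate': return tf(q[15:18],plate(L,q[18]))
    if k=='stand': return tf(q[19:22],L)
q=np.r_[np.zeros(12),[.5055,-.2240,.1243],[.560,-.0600,1.640],.08,[.5190,.2985,.0640]]
W=np.r_[1/np.array([.002]*3+[.003]*3+[.002]*3+[.003]*3)]
def run(q,iters=25,thr=6):
    cams_=[(T2,0),(S2,6)]
    G=[cv2.GaussianBlur(cv2.cvtColor(c['img'].astype(np.float32),cv2.COLOR_RGB2GRAY),(3,3),.6) for c,_ in cams_]
    for it in range(iters):
        M=[]
        for k,ts,ss in groups:
            for ci,segs in ((0,ts),(1,ss)):
                c,o=cams_[ci]; cc=camc(c,q[o:o+6])
                for si,(A,B) in enumerate(segs):
                    A=np.array(A,float);B=np.array(B,float); L=A+(B-A)*np.linspace(.08,.92,15)[:,None]
                    uv=proj(cc,place(q,k,L)); d=uv[-1]-uv[0]; d/=np.linalg.norm(d); n=np.tile([-d[1],d[0]],(15,1))
                    off,st=edge(cc,G[ci],uv,n,R=3.0); ok=st>thr
                    M.append((k,ci,si,L[ok],(uv+n*off[:,None])[ok],n[ok]))
        def f(p,full=False):
            cc=[camc(T2,p[:6]),camc(S2,p[6:12])]
            r=[((proj(cc[ci],place(p,k,L))-UV)*N).sum(1) if len(L) else np.zeros(0) for k,ci,si,L,UV,N in M]
            if full: return r
            r=np.concatenate(r); return np.r_[np.sign(r)*np.sqrt(2*(np.sqrt(1+(r/.5)**2)-1))*.5/.3/3, p[:12]*W]
        q=least_squares(f,q,x_scale=np.r_[[.002]*22]).x
    for (k,ci,si,*_),r in zip(M,f(q,True)): 
        if len(r): print(k,'TS'[ci],si,len(r),r.mean().round(2),end=' | ')
    print(); print('cam',(q[:12]*1e3).round(2)); print('caddy',q[12:15].round(4),'bracket',q[15:18].round(4),'plate',q[18].round(4),'stand',q[19:22].round(4))
    return q
if __name__=='__main__':
    q=run(q); np.save('q.npy',q)
    print('block_hole',tf(q[15:18],[[0,.045,.055]]).round(4),'plate_hole',place(q,'plate',[[0,.045,.063]]).round(4))
    def ov(c,x0,y0,x1,y1,f,out,ci):
        im=cv2.resize(c['img'][y0:y1,x0:x1,::-1].astype(np.uint8),None,fx=f,fy=f,interpolation=cv2.INTER_CUBIC)
        cc=camc(c,q[6*ci:6*ci+6])
        ex=[('stand',ringseg(0,-.045,.013,.094)),('stand',ringseg(0,.045,.011,.06)),('bracket',ringseg(0,.045,.01,.055)),('plate',ringseg(0,.045,.010,.063)),('bracket',ringseg(0,-.045,.008,.075))]
        for k,segs in [(g[0],g[1+ci]) for g in groups]+ex:
            for A,B in segs:
                v=(proj(cc,place(q,k,np.array([A,B],float)))+.5-[x0,y0])*f
                cv2.line(im,*[tuple(map(int,z)) for z in v],(0,255,0),1)
        cv2.imwrite(f'pics/{out}.png',im)
    ov(T2,280,145,385,225,7,'pt1',0); ov(T2,155,180,220,215,12,'pt2',0)
    ov(S2,265,180,370,285,5.5,'ps1',1); ov(S2,168,145,225,205,9,'ps2',1)
E
python3 joint.py
```

```text
caddy T 0 15 -0.24 | caddy T 1 15 -0.56 | caddy T 2 15 0.14 | caddy S 0 15 0.21 | caddy S 1 15 0.65 | caddy S 2 15 0.04 | caddy S 3 15 -0.04 | caddy S 4 15 0.09 | caddy S 5 15 0.44 | bracket T 0 14 -0.33 | bracket T 1 15 -0.48 | bracket S 0 15 -0.09 | bracket S 1 15 0.01 | bracket S 2 15 0.5 | plate T 0 15 1.1 | plate T 1 15 -0.35 | plate T 2 15 0.41 | plate S 0 15 -0.75 | plate S 1 15 -0.1 | plate S 2 15 -0.01 | stand T 0 15 -0.65 | stand T 1 15 -0.18 | stand T 2 15 -1.22 | stand S 0 15 -0.08 | stand S 1 15 0.05 | stand S 2 15 0.56 | stand S 3 15 0.13 | stand S 4 15 0.0 | stand S 5 15 0.2 | stand S 6 15 -0.25 | 
cam [-0.05 -0.24  1.45 -1.77 -0.03  4.46  0.05  0.24 -0.58  1.1   0.94 -4.23]
caddy [ 0.5068 -0.2271  0.1221] bracket [ 0.5591 -0.0612  1.6313] plate 0.0601 stand [0.5204 0.2967 0.0661]
block_hole [[ 0.5142 -0.0639  0.055 ]] plate_hole [[ 0.5147 -0.0693  0.063 ]]
```

View pics/pt1.png

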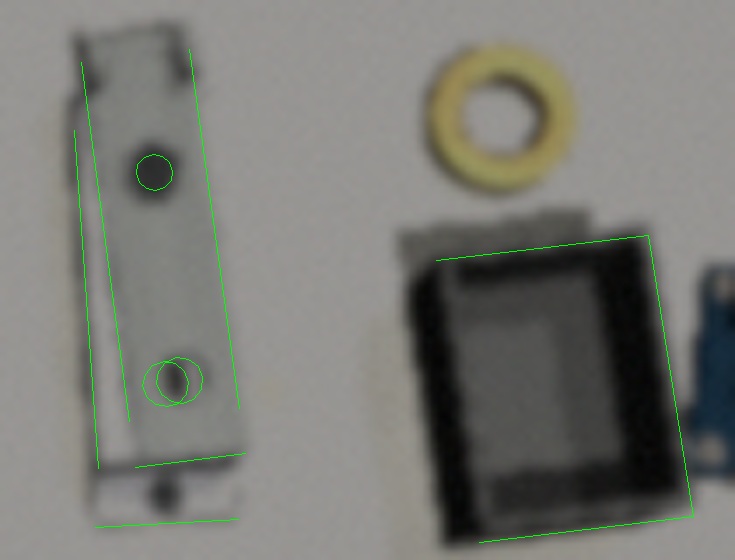

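View pics/ps1.png

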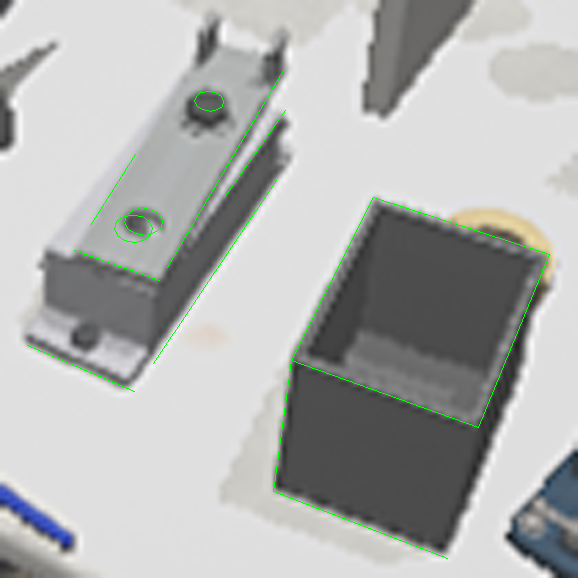

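View pics/pt2.png

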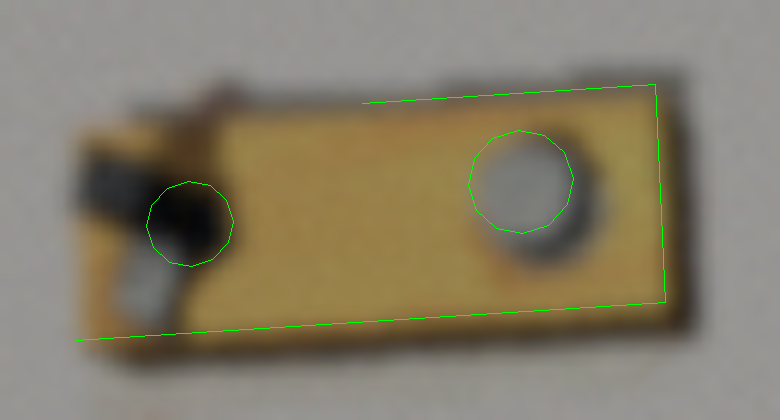

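View pics/ps2.png

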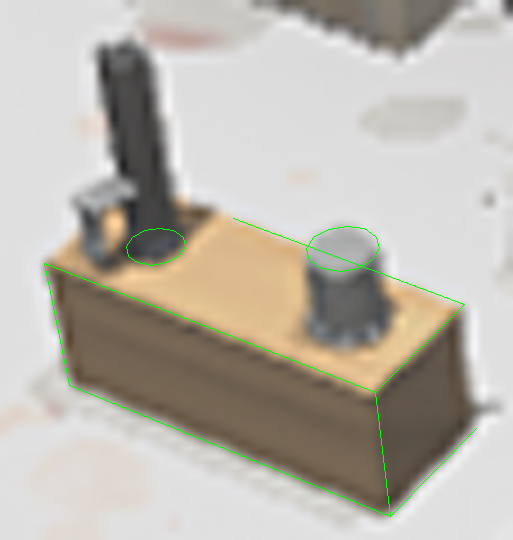

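```bash
python3 - <<'E'
from joint import *
q=np.load('q.npy'); t=camc(T2,q[:6]); s=camc(S2,q[6:12])
print('handle top', back(t,[[155+100/12-.5,180+172/12-.5]],.148).round(4), back(s,[[168+122/9-.5,145+52/9-.5]],.148).round(4))
print('collar', back(s,[[168+150/9-.5,145+244/9-.5]],.063).round(4))
print('lip end', back(s,[[168+105/9-.5,145+262/9-.5]],.069).round(4))
print('lip end T', back(t,[[155+135/12-.5,180+325/12-.5]],.090).round(4))
print('bolt head', back(t,[[155+520/12-.5,180+187/12-.5]],.094).round(4), back(s,[[168+344/9-.5,145+250/9-.5]],.094).round(4))
for o in (.045,-.045): print(tf(q[19:22],[[0,o,.06]]).round(4))
zoom({'img':np.clip(S2['img'],0,255).astype(np.uint8)},170,142,200,182,18,'d1',step=5)
E
```

```text
handle top [[0.518  0.3429 0.148 ]] [[0.5179 0.342  0.148 ]]
collar [[0.5148 0.3416 0.063 ]]
lip end [[0.4925 0.3425 0.069 ]]
lip end T [[0.4882 0.3474 0.09  ]]
bolt head [[0.5221 0.2519 0.094 ]] [[0.523 0.251 0.094]]
[[0.5174 0.3416 0.06  ]]
[[0.5234 0.2518 0.06  ]]
```

View pics/d1.png

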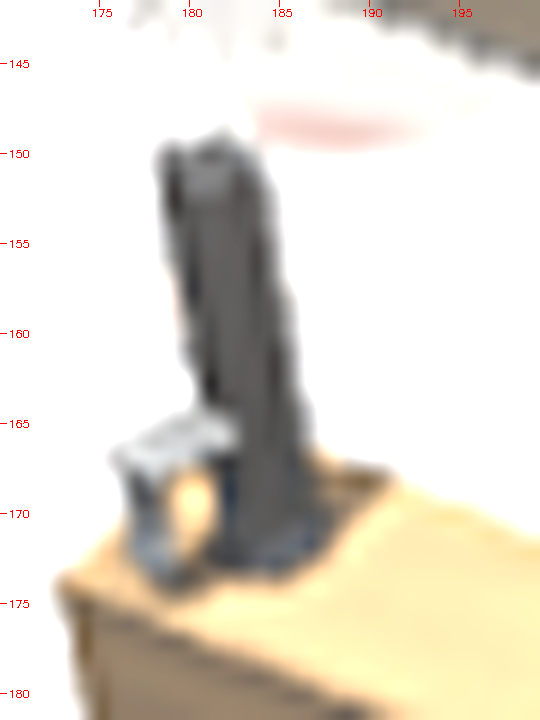

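```bash
python3 - <<'E'
from joint import *
q=np.load('q.npy'); cs=[camc(T2,q[:6]),camc(S2,q[6:12])]
def box(x0,x1,y0,y1,z0,z1):
    e=[];X=[x0,x1];Y=[y0,y1];Z=[z0,z1]
    for i in(0,1):
        for j in(0,1): e+=[([X[0],Y[i],Z[j]],[X[1],Y[i],Z[j]]),([X[i],Y[0],Z[j]],[X[i],Y[1],Z[j]]),([X[i],Y[j],Z[0]],[X[i],Y[j],Z[1]])]
    return e
seg=box(-.008,.008,-.008,.008,.12,.148)+box(-.027,-.008,-.007,.007,.09,.094)+box(-.027,-.023,-.007,.007,.068,.09)
rows=[]
for ci,(x0,y0,x1,y1,f) in enumerate([(156,185,182,215,9),(170,144,196,178,9)]):
    r=[]
    for yaw in (-.3,-.15,0,.15):
        im=cv2.resize(np.clip(cs[ci]['img'][y0:y1,x0:x1,::-1]*1.2,0,255).astype(np.uint8),None,fx=f,fy=f,interpolation=cv2.INTER_CUBIC)
        im=cv2.copyMakeBorder(im,0,310-im.shape[0],0,0,cv2.BORDER_CONSTANT) if im.shape[0]<310 else im[:310]
        for A,B in seg:
            v=(proj(cs[ci],tf([.5172,.342,yaw],np.array([A,B])))+.5-[x0,y0])*f
            cv2.line(im,*[tuple(map(int,z)) for z in v],(0,0,255),1)
        r.append(im[:,:198])
    rows.append(np.hstack(r))
cv2.imwrite('pics/yaw.png',np.vstack(rows)[:600])
E
```

```text
(no output)
```

View pics/yaw.png

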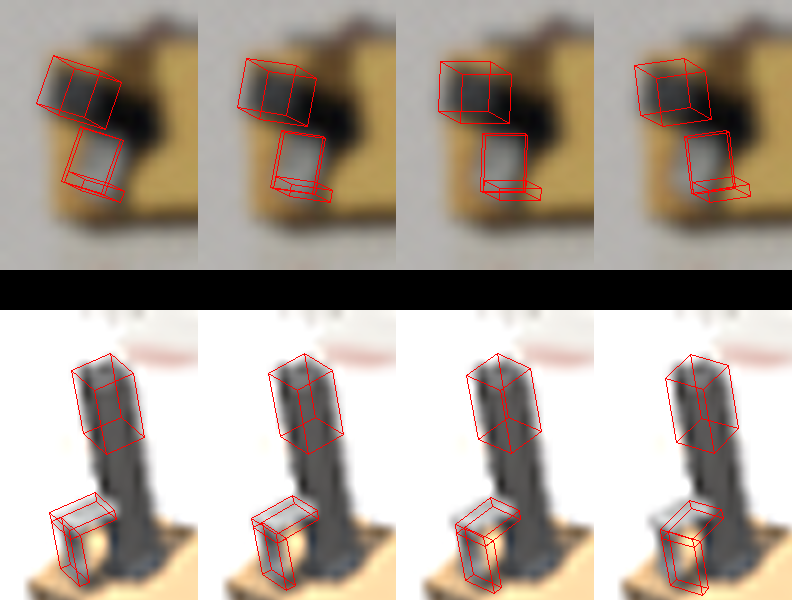

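```bash
python3 -m crank '35 -18.25 0 0 0 0.085;35 -18.25 0 0 0 0.085;35 -18.25 0 0 0 0.085;35 -18.25 0 0 0 0.085;35 -18.25 0 0 0 0.085;35 -18.25 0 0 0 0.085;35 -18.25 0 0 0 0.085;35 -18.25 0 0 0 0.085;35 -18.25 0 0 0 0.085;35 -18.25 0 0 0 0.085;35 -18.25 0 0 0 0.085;35 -18.25 0 0 0 0.085;35 -18.25 0 0 0 0.085;35 -18.25 0 0 0 0.085' -0.1
python3 - <<'E'
from h import *
from rig import get_obs
print(get_obs()['tool_rot'].round(4).tolist())
s=snap('scene','S3'); t=snap('top','T3'); zoom(s,160,100,260,200,6,'s3');zoom(t,130,140,230,230,6,'t3')
E
```

```text
time: 1.97
tcp_pos: [0.515, 0.3426, 0.2641]
tool_rot: [[-0.976, 0.219, 0.0], [0.219, 0.976, 0.0], [-0.0, 0.0, -1.0]]
force: [-0.1, -0.8, 0.1]
finger_gap: 0.0394
[[-0.9758, 0.2185, 0.0], [0.2185, 0.9758, 0.0002], [-0.0, 0.0002, -1.0]]
```

View pics/s3.png

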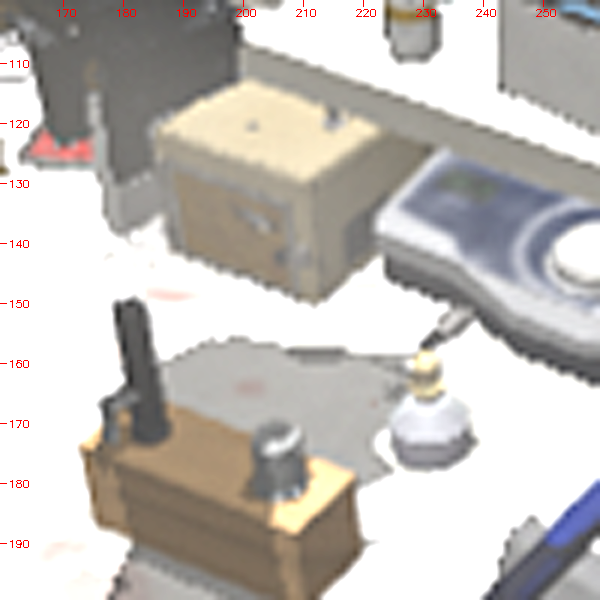

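View pics/t3.png

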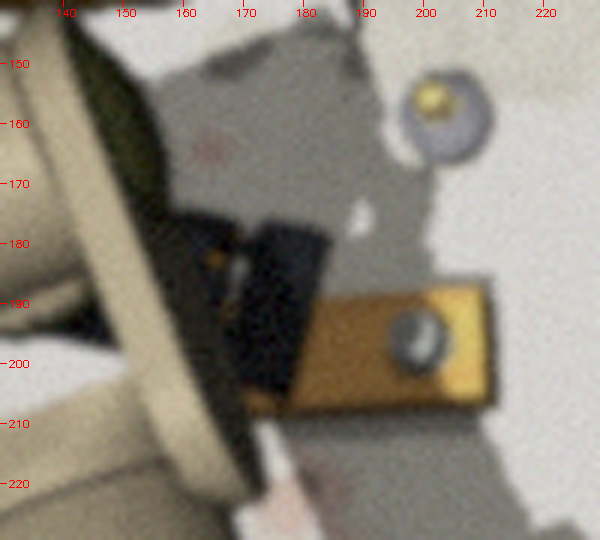

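```bash
python3 - <<'E'
from joint import *
q=np.load('q.npy'); s=camc(load('S3'),q[6:12]); s0=load('S3')
o=np.array([.515,.3426,.239]);y=np.array([.2185,.9758,0]);x=np.array([-.976,.2185,0])
for k in (-.0197,-.0372,.0197,.0372):
    for e in(-.009,.009): print(k,e,proj(s,o+k*y+e*x).round(1),proj(s0,o+k*y+e*x).round(1))
zoom(load('S3'),155,95,205,145,12,'s3b',step=5)
E
```

```text
-0.0197 -0.009 [[182.2 127.5]] [[183.3 127.4]]
-0.0197 0.009 [[177.3 129.8]] [[178.4 129.7]]
-0.0372 -0.009 [[185.6 129.7]] [[186.7 129.7]]
-0.0372 0.009 [[180.6 132. ]] [[181.7 131.9]]
0.0197 -0.009 [[174.8 122.6]] [[175.9 122.5]]
0.0197 0.009 [[169.9 124.8]] [[171.  124.7]]
0.0372 -0.009 [[171.6 120.5]] [[172.7 120.4]]
0.0372 0.009 [[166.7 122.7]] [[167.8 122.5]]
```

View pics/s3b.png

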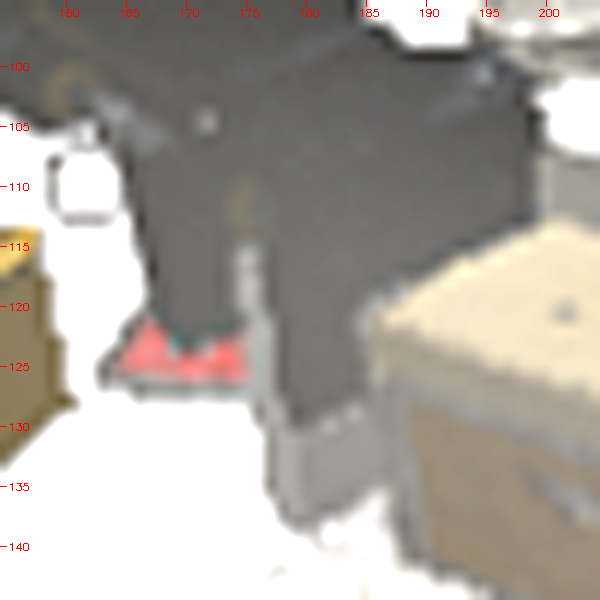

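```bash
python3 -m crank '0.1 -0.1 -3.5 0 0 0;0.1 -0.1 -7 0 0 0;0.1 -0.1 -10 0 0 0;0.1 -0.1 -12 0 0 0;0.1 -0.1 -13.3 0 0 0;0.1 -0.1 -13.3 0 0 0;0.1 -0.1 -13.3 0 0 0'; python3 -m crank '0 0 0 0 0 0;0 0 0 0 0 0;0 0 0 0 0 0;0 0 0 0 0 0;0 0 0 0 0 0;0 0 0 0 0 0;0 0 0 0 0 0;0 0 0 0 0 0' -1
```

```text
time: 2.65
tcp_pos: [0.5167, 0.3413, 0.1309]
tool_rot: [[-0.976, 0.219, -0.0], [0.219, 0.976, -0.0], [0.0, -0.0, -1.0]]
force: [0.7, 0.2, 0.5]
finger_gap: 0.0402
time: 3.32
tcp_pos: [0.5174, 0.3408, 0.1315]
tool_rot: [[-0.975, 0.22, 0.001], [0.22, 0.975, 0.0], [-0.001, 0.001, -1.0]]
force: [-0.4, -0.3, 5.9]
finger_gap: 0.0157
```

```bash
python3 -m crank '0 0 0.5 0 0 0;0 0 2 0 0 0;0 0 5 0 0 0;0 0 9 0 0 0;0 0 13 0 0 0;0 0 16 0 0 0;0 0 16 0 0 0;0 0 16 0 0 0'
python3 - <<'E'
from h import *
from rig import get_obs
o=get_obs();print(o['force'].round(2),o['moment'].round(3))
s=snap('scene','S4'); zoom(s,150,60,250,200,4.2,'s4')
E
```

```text
time: 3.98
tcp_pos: [0.5171, 0.3409, 0.2918]
tool_rot: [[-0.976, 0.22, 0.002], [0.22, 0.976, 0.001], [-0.002, 0.001, -1.0]]
force: [0.6, -0.6, -1.9]
finger_gap: 0.0161
[ 0.6  -0.63 -1.88] [ 0.011 -0.014 -0.045]
```

View pics/s4.png

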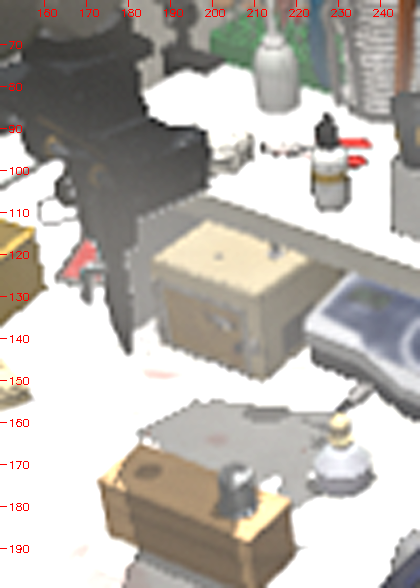

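```bash
python3 -m crank '0 -4 0 0 0 0;0 -8 0 0 0 0;0 -12 0 0 0 0;0 -16 0 0 0 0;0 -20 0 0 0 0;0 -24 0 0 0 0;0 -28 0 0 0 0;0 -32 0 0 0 0;0 -36 0 0 0 0;0 -39 0 0 0 0;-0.3 -40.7 0 0 0 0;-0.3 -40.7 0 0 0 0;-0.3 -40.7 0 0 0 0;-0.3 -40.7 0 0 0 0;-0.3 -40.7 0 0 0 0'
python3 -m crank '0 0 -2 0 0 0;0 0 -5 0 0 0;0 0 -7 0 0 0;0 0 -7.5 0 0 0;0 0 -7.5 0 0 0;0 0 -7.5 0 0 0'
python3 - <<'E'
from h import *
s=snap('scene','S5'); zoom(s,250,140,350,260,5,'s5'); s=snap('top','T5'); zoom(s,260,140,340,240,6,'t5')
E
```

```text
time: 5.28
tcp_pos: [0.514, -0.0651, 0.2902]
tool_rot: [[-0.976, 0.219, -0.001], [0.219, 0.976, 0.001], [0.001, 0.0, -1.0]]
force: [-1.6, 0.6, -1.8]
finger_gap: 0.0156
time: 5.78
tcp_pos: [0.5146, -0.0658, 0.2167]
tool_rot: [[-0.976, 0.219, 0.001], [0.219, 0.976, -0.0], [-0.001, -0.0, -1.0]]
force: [0.3, -0.3, -1.3]
finger_gap: 0.0155
```

View pics/s5.png

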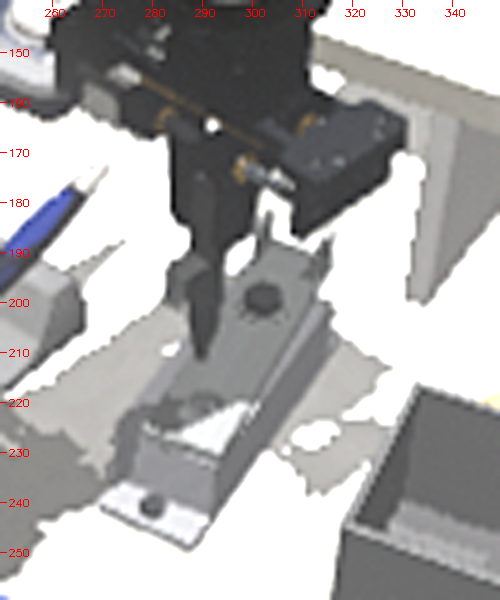

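View pics/t5.png

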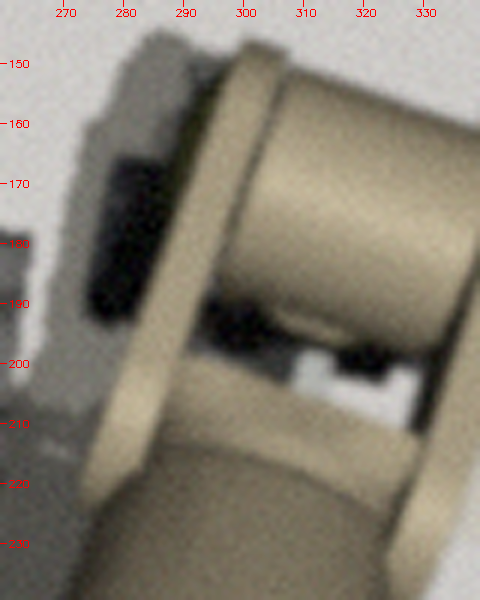

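```bash
python3 - <<'E'
from joint import *
q=np.load('q.npy'); s=camc(load('S5'),q[6:12])
zoom(load('S5'),280,195,305,235,14,'s5b',step=5)
print(proj(s,[[.5146,-.0658,.0977]]).round(1), back(s,[[289.5,210.8]],.0977).round(4))
# plate hole ellipse in SA
zoom({'img':np.clip(S2['img'],0,255).astype(np.uint8)},280,205,305,235,18,'hole',step=5)
s2=camc(S2,q[6:12])
print(proj(s2,[[.5147,-.0693,.063],[.5142,-.0639,.055]]).round(1))
E
```

```text
[[290.1 210.7]] [[ 0.5135 -0.0646  0.0977]]
[[290.6 219.8]
 [288.8 221.1]]
```

View pics/s5b.png

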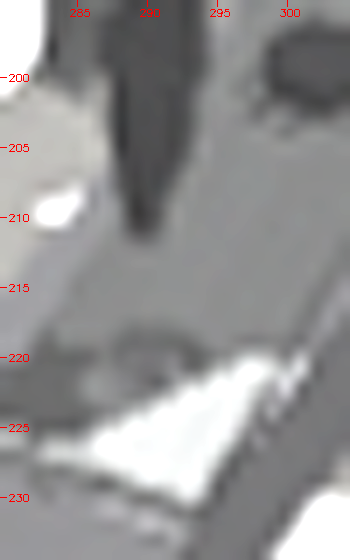

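View pics/hole.png

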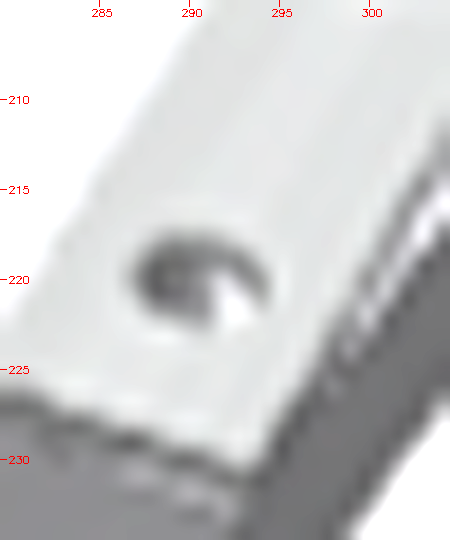

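```bash
python3 - <<'E'
from joint import *
q=np.load('q.npy'); s=camc(load('S5'),q[6:12]); t=camc(T2,q[:6])
print(back(s,[[289.6,210.3],[289.6,210.6]],.0977).round(4), back(s,[[290.7,220.0]],.063).round(4))
zoom({'img':np.clip(T2['img']*1.3,0,255).astype(np.uint8)},290,185,318,215,18,'hole2',step=5)
print(proj(t,[[.5147,-.0693,.063],[.5142,-.0639,.055]]).round(1))
E
```

```text
[[ 0.5154 -0.0638  0.0977]
 [ 0.5143 -0.0644  0.0977]] [[ 0.5141 -0.07    0.063 ]]
[[305.2 198.9]
 [303.2 199.4]]
```

View pics/hole2.png

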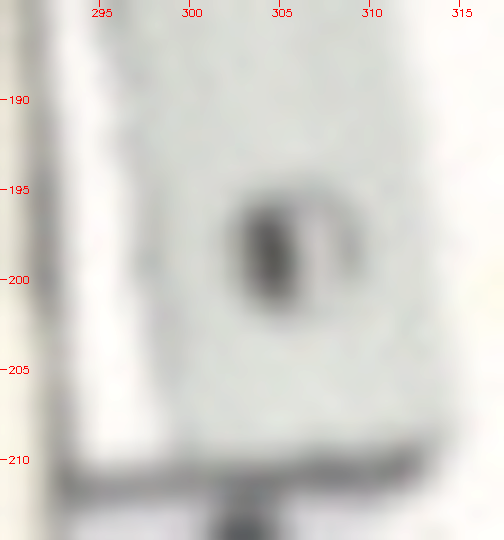

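```bash
python3 -m crank '0 -0.15 -1 0 0 0;0 -0.15 -2 0 0 0;0 -0.15 -2.8 0 0 0;0 -0.15 -3.2 0 0 0;0 -0.15 -3.2 0 0 0;0 -0.15 -3.2 0 0 0'
python3 - <<'E'
from h import *
s=snap('scene','S6'); zoom(s,275,195,310,240,13,'s6',step=5)
E
```

```text
time: 6.38
tcp_pos: [0.5143, -0.0677, 0.1842]
tool_rot: [[-0.976, 0.22, 0.001], [0.22, 0.976, -0.0], [-0.001, -0.0, -1.0]]
force: [-0.1, 0.3, -0.6]
finger_gap: 0.0158
```

View pics/s6.png

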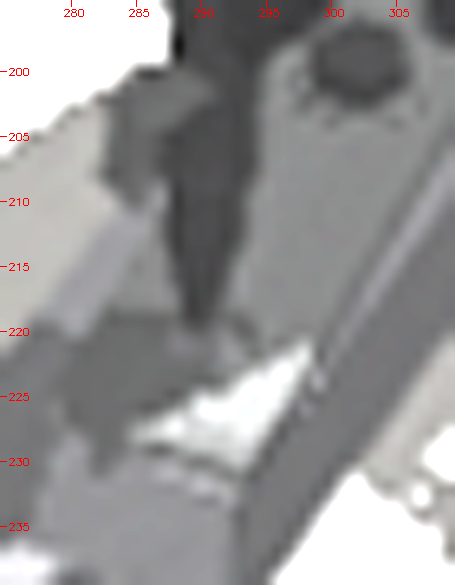

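```bash
python3 -m crank '-0.1 0 -0.4 0 0 0;-0.1 0 -0.8 0 0 0;-0.1 0 -1.2 0 0 0;-0.1 0 -1.2 0 0 0'; python3 -m crank '0 0 -0.3 0 0 0;0 0 -0.6 0 0 0;0 0 -0.6 0 0 0'
```

```text
time: 6.77
tcp_pos: [0.5128, -0.0676, 0.1709]
tool_rot: [[-0.975, 0.22, -0.001], [0.22, 0.975, 0.001], [0.001, 0.0, -1.0]]
force: [0.3, 0.2, -2.0]
finger_gap: 0.016
time: 7.02
tcp_pos: [0.513, -0.0676, 0.1652]
tool_rot: [[-0.975, 0.22, -0.001], [0.22, 0.976, 0.0], [0.001, 0.0, -1.0]]
force: [0.6, -0.5, -2.1]
finger_gap: 0.0155
```

```bash
python3 -m crank '0 0.05 -0.2 0 0 0;0 0.1 -0.4 0 0 0;0 0.15 -0.6 0 0 0;0 0.15 -0.6 0 0 0'; python3 -m crank '0 0.05 -0.2 0 0 0;0 0.1 -0.4 0 0 0;0 0.15 -0.6 0 0 0;0 0.15 -0.6 0 0 0'
```

```text
time: 7.35
tcp_pos: [0.5136, -0.0665, 0.1598]
tool_rot: [[-0.976, 0.22, 0.002], [0.22, 0.976, -0.001], [-0.002, -0.001, -1.0]]
force: [3.2, -2.4, -1.6]
finger_gap: 0.0161
time: 7.68
tcp_pos: [0.5133, -0.0648, 0.1535]
tool_rot: [[-0.975, 0.22, 0.001], [0.22, 0.975, -0.0], [-0.001, -0.0, -1.0]]
force: [3.8, -4.3, -1.0]
finger_gap: 0.0158
```

```bash
python3 -m crank '0.05 0.05 -0.2 0 0 0;0.1 0.1 -0.4 0 0 0;0.1 0.15 -0.6 0 0 0;0.1 0.15 -0.6 0 0 0'; python3 -m crank '0 0 -0.2 0 0 0;0 0.05 -0.4 0 0 0;0 0.1 -0.6 0 0 0;0 0.1 -0.6 0 0 0'
```

```text
time: 8.02
tcp_pos: [0.5139, -0.0631, 0.1471]
tool_rot: [[-0.976, 0.22, -0.001], [0.22, 0.976, 0.0], [0.001, 0.0, -1.0]]
force: [2.5, -4.4, -2.7]
finger_gap: 0.0157
time: 8.35
tcp_pos: [0.514, -0.0621, 0.1413]
tool_rot: [[-0.975, 0.22, -0.001], [0.22, 0.975, 0.0], [0.001, 0.0, -1.0]]
force: [2.3, -3.3, -2.4]
finger_gap: 0.0157
```

```bash
python3 -m crank '0.05 0 -0.2 0 0 0;0.05 0 -0.4 0 0 0;0.05 0 -0.5 0 0 0;0.05 0 -0.5 0 0 0'; python3 -m crank '0 0 -0.15 0 0 0;0 0 -0.25 0 0 0;0 0 -0.3 0 0 0;0 0 -0.3 0 0 0'
```

```text
time: 8.68
tcp_pos: [0.5144, -0.0621, 0.1364]
tool_rot: [[-0.975, 0.22, -0.001], [0.22, 0.975, 0.0], [0.001, 0.0, -1.0]]
force: [1.0, -2.7, -3.1]
finger_gap: 0.016
time: 9.02
tcp_pos: [0.5147, -0.0622, 0.1345]
tool_rot: [[-0.976, 0.22, 0.001], [0.22, 0.976, -0.0], [-0.001, -0.0, -1.0]]
force: [-0.7, -3.2, 6.7]
finger_gap: 0.0159
```

```bash
python3 -m crank '0 0 -0.1 0 0 0;0 0 -0.15 0 0 0;0 0 -0.15 0 0 0;0 0 -0.15 0 0 0'
python3 - <<'E'
from h import *
s=snap('scene','S7'); zoom(s,260,180,320,250,8,'s7',step=5)
E
```

```text
time: 9.35
tcp_pos: [0.515, -0.0623, 0.1342]
tool_rot: [[-0.976, 0.22, 0.003], [0.22, 0.976, -0.001], [-0.003, -0.0, -1.0]]
force: [-3.7, -1.7, 19.1]
finger_gap: 0.0156
```

View pics/s7.png

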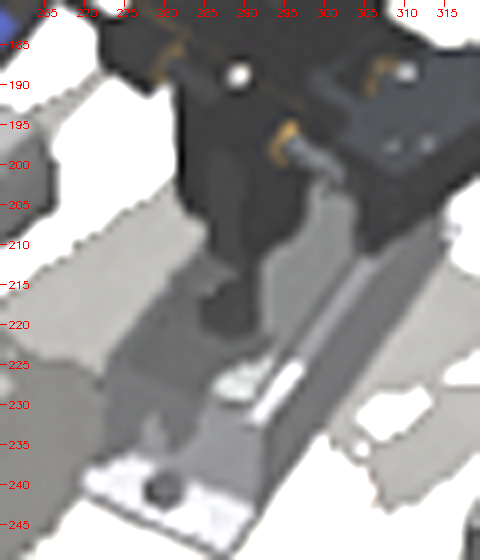

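```bash
python3 -m crank '0 0 0.3 0 0 0;0 -0.03 0.8 0 0 0;0 -0.03 1.6 0 0 0;0 -0.03 2.6 0 0 0;0 -0.03 3.8 0 0 0;0 -0.03 5 0 0 0;0 -0.03 7 0 0 0;0 -0.03 10 0 0 0;0 -0.03 13 0 0 0;0 -0.03 15.5 0 0 0;0 -0.03 15.5 0 0 0;0 -0.03 15.5 0 0 0'
```

```text
time: 10.4
tcp_pos: [0.5144, -0.062, 0.2879]
tool_rot: [[-0.976, 0.22, 0.001], [0.22, 0.976, 0.0], [-0.001, 0.001, -1.0]]
force: [0.5, 0.2, -1.2]
finger_gap: 0.0159
```

```bash
python3 -m crank '-1 -3.5 0 0 0 0.07;-2 -7 0 0 0 0.14;-3 -10.5 0 0 0 0.21;-4 -14 0 0 0 0.28;-4.8 -16.9 0 0 0 0.344;-4.8 -16.9 0 0 0 0.344;-4.8 -16.9 -2 0 0 0.344;-4.8 -16.9 -4 0 0 0.344;-4.8 -16.9 -5 0 0 0.344;-4.8 -16.9 -5 0 0 0.344;-4.8 -16.9 -5 0 0 0.344'
python3 - <<'E'
from h import *
s=snap('scene','S8'); zoom(s,290,160,390,290,4.5,'s8'); t=snap('top','T8'); zoom(t,280,150,400,240,6,'t8')
E
```

```text
time: 11.32
tcp_pos: [0.4663, -0.2308, 0.2362]
tool_rot: [[-0.993, -0.122, -0.002], [-0.122, 0.993, 0.002], [0.002, 0.003, -1.0]]
force: [0.3, 0.2, -0.3]
finger_gap: 0.0157
```

View pics/s8.png

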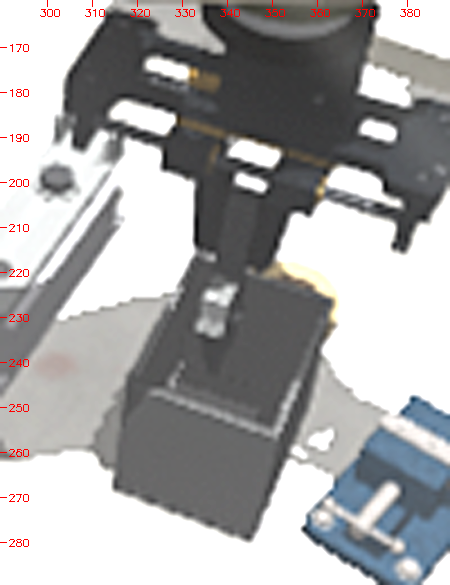

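View pics/t8.png

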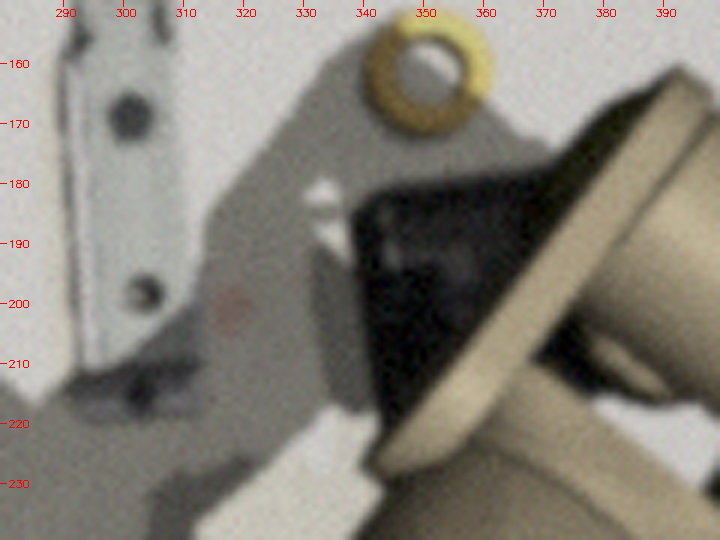

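```bash
cat > dov.py <<'E'
from joint import *
def box(x0,x1,y0,y1,z0,z1):
    e=[];X=[x0,x1];Y=[y0,y1];Z=[z0,z1]
    for i in(0,1):
        for j in(0,1): e+=[([X[0],Y[i],Z[j]],[X[1],Y[i],Z[j]]),([X[i],Y[0],Z[j]],[X[i],Y[1],Z[j]]),([X[i],Y[j],Z[0]],[X[i],Y[j],Z[1]])]
    return e
def drift(g): return box(-.027,-.008,-.007,.007,g-.035,g-.031)+box(-.027,-.023,-.007,.007,g-.057,g-.035)+ringseg(0,0,.003,g-.113)+ringseg(0,0,.011,g-.065)
qq=np.load('q.npy')
def ovl(cname,ci,x0,y0,x1,y1,f,out,items):
    c=load(cname); cc=camc(c,qq[6*ci:6*ci+6])
    im=cv2.resize(np.clip(c['img'][y0:y1,x0:x1,::-1]*1.3,0,255).astype(np.uint8),None,fx=f,fy=f,interpolation=cv2.INTER_CUBIC)
    for segs,p,col in items:
        for A,B in segs:
            v=(proj(cc,tf(p,np.array([A,B],float)))+.5-[x0,y0])*f
            cv2.line(im,*[tuple(map(int,z)) for z in v],col,1)
    cv2.imwrite(f'pics/{out}.png',im)
E
python3 - <<'E'
from dov import *
ovl('S8',1,315,205,370,285,7,'o8',[(drift(.2302),[.4663,-.2308,.122],(0,0,255)),(drift(.135),[.4663,-.2308,.122],(255,255,0)),(CS,qq[12:15],(0,255,0))])
E
```

```text
(no output)
```

View pics/o8.png

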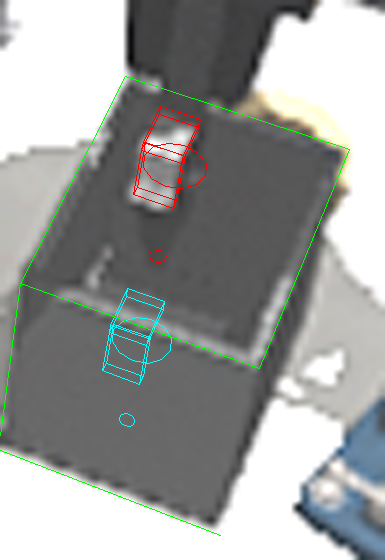

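```bash
python3 -m crank '0.05 0 -3 0 0 0;0.05 0 -5.5 0 0 0;0.05 0 -7 0 0 0;0.05 0 -7 0 0 0;0.05 0 -7 0 0 0'
python3 - <<'E'
from dov import *
from rig import get_obs
p=get_obs()['tcp_pos']
snap('scene','S9');ovl('S9',1,315,215,370,285,8,'o9',[(drift(p[2]-.006),[p[0],p[1],.122],(0,0,255)),(CS,qq[12:15],(0,255,0))]); zoom(load('S9'),315,215,370,285,8,'o9b')
E
```

```text
time: 11.83
tcp_pos: [0.4673, -0.2315, 0.1678]
tool_rot: [[-0.993, -0.122, 0.0], [-0.122, 0.993, 0.0], [-0.0, 0.0, -1.0]]
force: [-0.2, -0.5, -0.2]
finger_gap: 0.0156
```

View pics/o9.png

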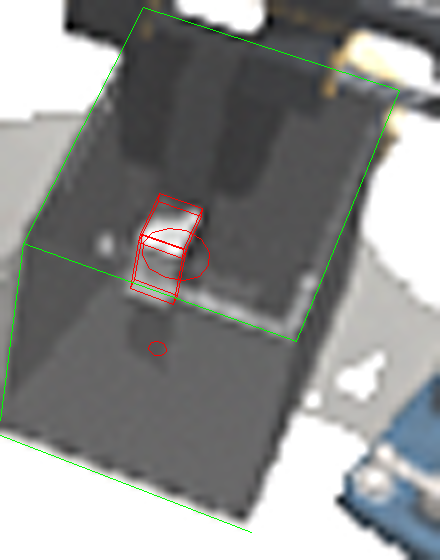

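View pics/o9b.png

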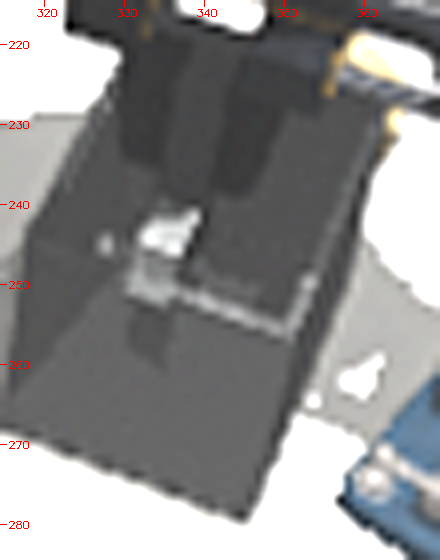

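```bash
python3 -m crank '0 0 -0.5 0 0 0;0 0 -1 0 0 0;0 0 -1.5 0 0 0;0 0 -2 0 0 0;0 0 -2 0 0 0'; python3 -m crank '0 0 -0.2 0 0 0;0 0 -0.4 0 0 0;0 0 -0.6 0 0 0;0 0 -0.6 0 0 0'
```

```text
time: 12.3
tcp_pos: [0.4667, -0.2313, 0.1463]
tool_rot: [[-0.993, -0.122, -0.001], [-0.122, 0.993, 0.001], [0.001, 0.001, -1.0]]
force: [-0.2, 0.0, -1.3]
finger_gap: 0.0158
time: 12.63
tcp_pos: [0.4672, -0.2316, 0.1416]
tool_rot: [[-0.993, -0.122, 0.001], [-0.122, 0.993, -0.0], [-0.0, -0.0, -1.0]]
force: [0.2, 0.7, 1.1]
finger_gap: 0.0159
```

```bash
python3 -m crank '-0.1 -0.01 0 0 0 0;-0.2 -0.02 0 0 0 0;-0.25 -0.03 0 0 0 0;-0.25 -0.03 0 0 0 0'; python3 -m crank '0 0 -0.1 0 0 0;0 0 -0.1 0 0 0'
```

```text
time: 12.97
tcp_pos: [0.4654, -0.2319, 0.1417]
tool_rot: [[-0.993, -0.122, 0.003], [-0.122, 0.993, -0.001], [-0.003, -0.001, -1.0]]
force: [5.2, 1.5, 1.8]
finger_gap: 0.0159
time: 13.13
tcp_pos: [0.4655, -0.2319, 0.1416]
tool_rot: [[-0.993, -0.122, 0.003], [-0.122, 0.993, -0.001], [-0.003, -0.002, -1.0]]
force: [2.1, 2.6, 10.2]
finger_gap: 0.0156
```

Collar touches the wall and the lip bears on the rim. Release.

```bash
python3 -m crank '0.05 0 0 0 0 0;0.05 0 0.1 0 0 0;0.05 0 0.1 0 0 0;0.05 0 0.1 0 0 0;0.05 0 0.1 0 0 0' -0.4; python3 -m crank '0 0 1 0 0 0;0 0 3 0 0 0;0 0 6 0 0 0;0 0 10 0 0 0;0 0 14 0 0 0;0 0 14 0 0 0;0 2 14 0 0 0;0 6 14 0 0 0;0 10 14 0 0 0;0 14 14 0 0 0;0 18 14 0 0 0;0 22 14 0 0 0;0 26 14 0 0 0;0 30 14 0 0 0;0 30 14 0 0 0;0 30 14 0 0 0'
python3 - <<'E'
from h import *
s=snap('scene','S10'); zoom(s,260,170,380,290,5,'s10'); t=snap('top','T10'); zoom(t,280,140,400,230,6,'t10')
E
```

```text
time: 13.55
tcp_pos: [0.4649, -0.2318, 0.141]
tool_rot: [[-0.993, -0.122, -0.001], [-0.122, 0.993, 0.0], [0.001, 0.0, -1.0]]
force: [1.0, 0.6, -0.3]
finger_gap: 0.0265
time: 14.88
tcp_pos: [0.4648, 0.0697, 0.281]
tool_rot: [[-0.992, -0.126, -0.0], [-0.126, 0.992, -0.0], [0.0, -0.0, -1.0]]
force: [0.4, 0.1, -0.3]
finger_gap: 0.0265
```

View pics/s10.png

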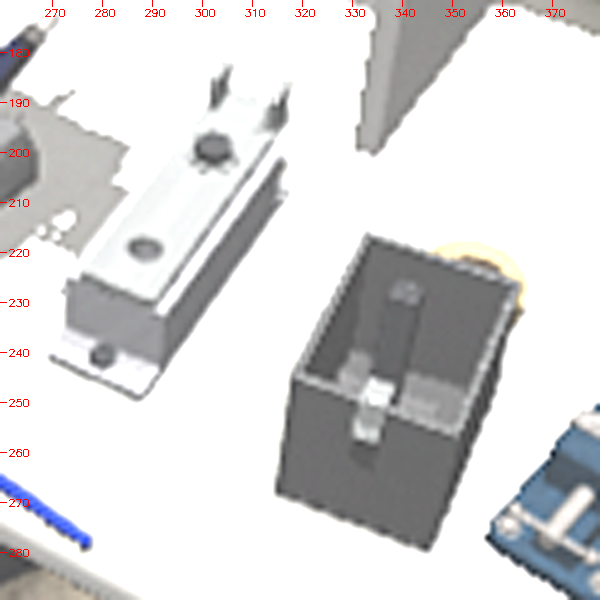

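View pics/t10.png

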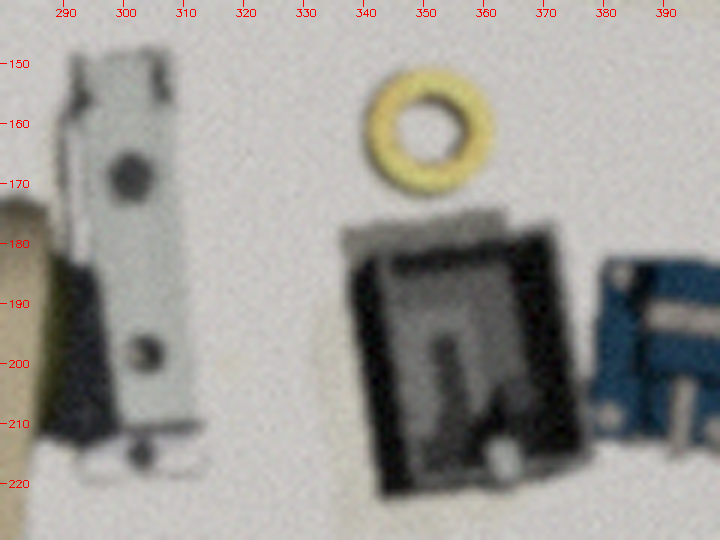

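```bash
python3 -m crank '1.3 4 0 0 0 0;2.6 8 0 0 0 0;3.9 12 0 0 0 0;5.2 16 0 0 0 0;5.8 18.15 0 0 0 0;5.8 18.15 0 0 0 0;5.8 18.15 -4 0 0 0;5.8 18.15 -8 0 0 0;5.8 18.15 -11 0 0 0;5.8 18.15 -13 0 0 0;5.8 18.15 -13 0 0 0;5.8 18.15 -13 0 0 0' 0.2
python3 - <<'E'
from h import *
s=snap('scene','S11'); zoom(s,160,120,250,210,6,'s11'); t=snap('top','T11'); zoom(t,150,140,250,230,6,'t11')
E
```

```text
time: 15.98
tcp_pos: [0.5236, 0.2479, 0.1512]
tool_rot: [[-0.993, -0.12, -0.001], [-0.12, 0.993, -0.001], [0.001, -0.0, -1.0]]
force: [0.7, -0.5, 0.7]
finger_gap: 0.0528
```

View pics/s11.png

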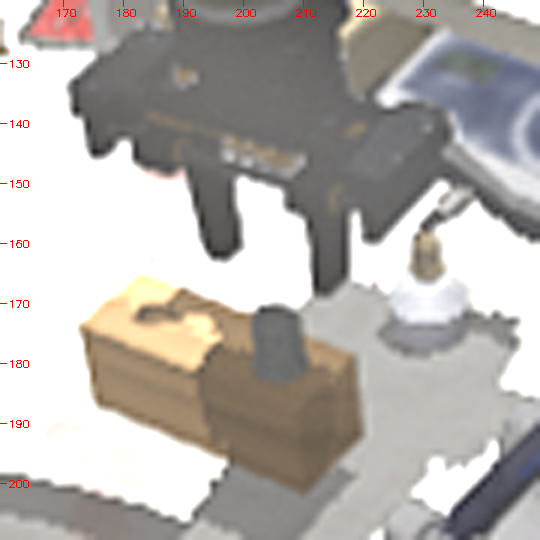

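View pics/t11.png

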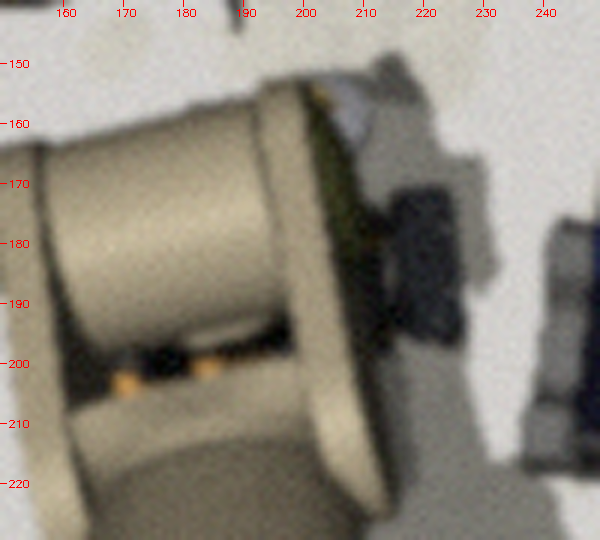

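```bash
python3 -m crank '-0.05 0.3 -1 0 0 0;-0.05 0.3 -3 0 0 0;-0.05 0.3 -5 0 0 0;-0.05 0.3 -5.7 0 0 0;-0.05 0.3 -5.7 0 0 0;-0.05 0.3 -5.7 0 0 0'; python3 -m crank '0 0 0 0 0 0;0 0 0 0 0 0;0 0 0 0 0 0;0 0 0 0 0 0;0 0 0 0 0 0;0 0 0 0 0 0;0 0 0 0 0 0' -1
```

```text
time: 16.58
tcp_pos: [0.523, 0.2528, 0.0949]
tool_rot: [[-0.993, -0.122, 0.001], [-0.122, 0.993, 0.0], [-0.001, 0.0, -1.0]]
force: [-0.3, -0.5, 0.1]
finger_gap: 0.0531
time: 17.17
tcp_pos: [0.5228, 0.2528, 0.0947]
tool_rot: [[-0.993, -0.122, 0.001], [-0.122, 0.993, 0.0], [-0.001, 0.0, -1.0]]
force: [-0.5, 0.0, 4.5]
finger_gap: 0.0254
```

```bash
python3 -m crank '0 0 0.5 0 0 0;0 0 2 0 0 0;0 0 5 0 0 0;0 0 9 0 0 0;0 0 13 0 0 0;0 0 16 0 0 0;0 0 16 0 0 0;0 -3 16 0 0 0;0 -7 16 0 0 0;0 -11 16 0 0 0;0 -15 16 0 0 0;0 -19 16 0 0 0;0 -23 16 0 0 0;0 -27 16 0 0 0;-0.4 -30 16 0 0 0;-0.8 -31.5 16 0 0 0;-0.8 -31.5 16 0 0 0;-0.8 -31.5 16 0 0 0'
```

```text
time: 18.67
tcp_pos: [0.5143, -0.0626, 0.2536]
tool_rot: [[-0.993, -0.12, -0.001], [-0.12, 0.993, 0.001], [0.001, 0.001, -1.0]]
force: [-0.8, 0.1, -1.6]
finger_gap: 0.025
```

```bash
python3 -m crank '0 0 -3 0 0 0;0 0 -6 0 0 0;0 0 -8 0 0 0;0 0 -9.2 0 0 0;0 0 -9.2 0 0 0;0 0 -9.2 0 0 0'
python3 - <<'E'
from dov import *
from rig import get_obs
p=get_obs()['tcp_pos']; print(p)
f=p[2]-.0347
snap('scene','S12'); zoom(load('S12'),270,180,315,245,9,'s12',step=5)
h=[*ringseg(0,0,.008,f-.04),*ringseg(0,0,.016,f),*ringseg(0,0,.008,f-.02)]
ovl('S12',1,270,180,315,245,9,'o12',[(h,[p[0],p[1],0],(0,0,255)),(ringseg(0,0,.01,.063),[.5147,-.0622,0],(0,255,0))])
E
```

```text
time: 19.17
tcp_pos: [0.5147, -0.0612, 0.1621]
tool_rot: [[-0.992, -0.123, -0.001], [-0.123, 0.992, 0.001], [0.001, 0.001, -1.0]]
force: [-0.4, 0.1, -0.6]
finger_gap: 0.025
[ 0.51466128 -0.06115865  0.16210799]
```

View pics/s12.png

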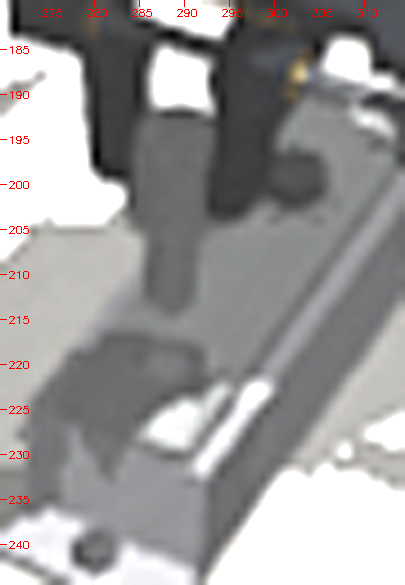

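View pics/o12.png

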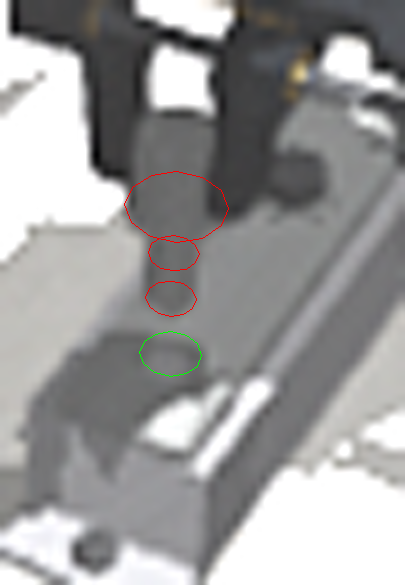

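```bash
python3 -m crank '-0.05 -0.1 -0.8 0 0 0;-0.05 -0.1 -1.6 0 0 0;-0.05 -0.1 -2.2 0 0 0;-0.05 -0.1 -2.6 0 0 0;-0.05 -0.1 -2.9 0 0 0;-0.05 -0.1 -2.9 0 0 0'; python3 -m crank '0 0 -0.3 0 0 0;0 0 -0.6 0 0 0;0 0 -0.9 0 0 0;0 0 -1 0 0 0;0 0 -1 0 0 0'
```

```text
time: 19.72
tcp_pos: [0.5139, -0.0632, 0.1326]
tool_rot: [[-0.993, -0.122, -0.001], [-0.122, 0.993, 0.0], [0.001, 0.0, -1.0]]
force: [-0.2, -0.9, -1.6]
finger_gap: 0.0249
time: 20.13
tcp_pos: [0.514, -0.0633, 0.123]
tool_rot: [[-0.993, -0.122, -0.0], [-0.122, 0.993, 0.0], [0.0, 0.0, -1.0]]
force: [0.2, 0.5, -1.9]
finger_gap: 0.025
```

```bash
python3 -m crank '0 0.05 -0.5 0 0 0;0 0.05 -1 0 0 0;0 0.05 -1.5 0 0 0;0 0.05 -2 0 0 0;0 0.05 -2.3 0 0 0;0 0.05 -2.4 0 0 0;0 0.05 -2.4 0 0 0'; python3 -m crank '0 0 -0.1 0 0 0;0 0 -0.2 0 0 0;0 0 -0.2 0 0 0'
```

```text
time: 20.72
tcp_pos: [0.514, -0.0628, 0.0989]
tool_rot: [[-0.993, -0.122, -0.001], [-0.122, 0.993, 0.0], [0.001, 0.0, -1.0]]
force: [-0.7, 0.1, -2.4]
finger_gap: 0.0252
time: 20.97
tcp_pos: [0.5142, -0.0629, 0.0977]
tool_rot: [[-0.993, -0.122, 0.001], [-0.122, 0.993, -0.0], [-0.001, -0.0, -1.0]]
force: [-1.7, 0.6, 2.2]
finger_gap: 0.0252
```

Flange contact. Release and clear upward, then look.

```bash
python3 -m crank '0 0 -0.05 0 0 0;0 0 -0.05 0 0 0;0 0 -0.05 0 0 0;0 0 -0.05 0 0 0;0 0 0 0 0 0;0 0 0 0 0 0' -0.1; python3 -m crank '0 0 0.5 0 0 0;0 0 2 0 0 0;0 0 5 0 0 0;0 0 9 0 0 0;0 0 13 0 0 0;0 0 17 0 0 0;0 0 19 0 0 0;0 3 19 0 0 0;0 7 19 0 0 0;0 11 19 0 0 0;0 15 19 0 0 0;0 19 19 0 0 0;0 23 19 0 0 0;0 27 19 0 0 0;0 30 19 0 0 0;0 30 19 0 0 0;0 30 19 0 0 0'
python3 - <<'E'
from h import *
s=snap('scene','S13'); zoom(s,260,170,380,290,5,'s13'); t=snap('top','T13'); zoom(t,280,140,400,230,6,'t13'); cv2.imwrite('pics/s13f.png',s['img'][:,:,::-1])
E
```

```text
time: 21.47
tcp_pos: [0.5141, -0.0628, 0.0973]
tool_rot: [[-0.993, -0.122, 0.0], [-0.122, 0.993, -0.0], [-0.0, -0.0, -1.0]]
force: [-0.1, -0.1, 0.0]
finger_gap: 0.0396
time: 22.88
tcp_pos: [0.5137, 0.2383, 0.2873]
tool_rot: [[-0.992, -0.125, -0.0], [-0.125, 0.992, -0.0], [0.0, -0.0, -1.0]]
force: [0.1, -0.3, -1.0]
finger_gap: 0.0396
```

View pics/s13.png

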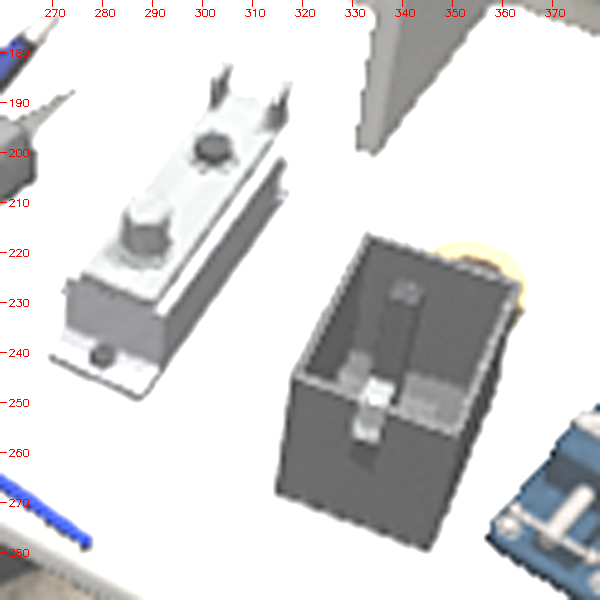

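View pics/t13.png

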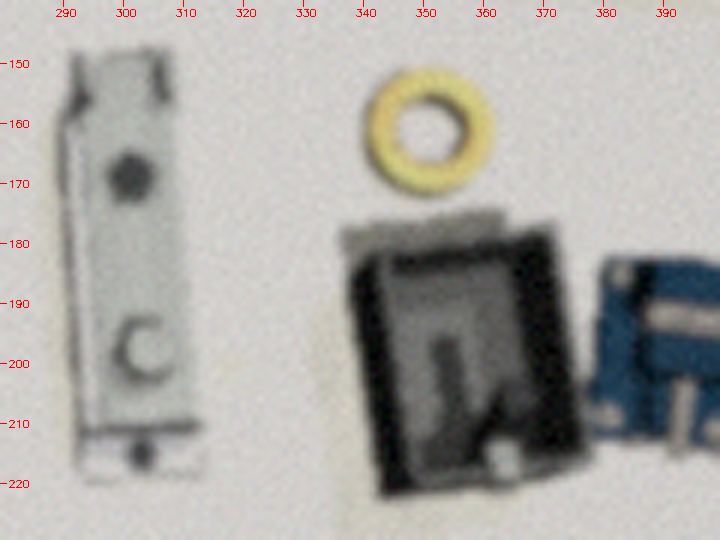

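View pics/s13f.png

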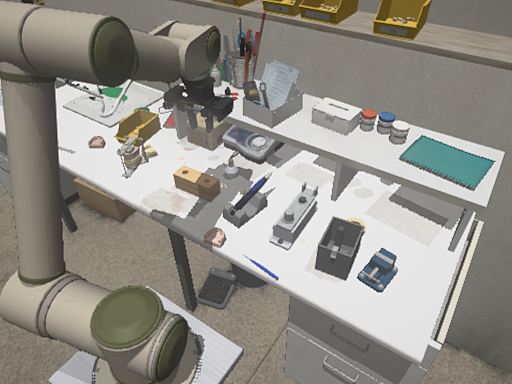

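```bash
python3 -c "
from rig import ticket; print(ticket.sign_off())"
```

```text
the job is handed in; nothing more can be done
None
```

The job is done and handed in at about 23 s on the robot clock, well under the 69 s limit.

- **Drift through both holes:** I pushed it down until its collar rested on the plate. The wrist read 19 N and the tool stopped moving down. The next top picture showed the two holes in line.
- **Drift hung up:** it hangs by its lip on the caddy's near wall with its body inside. It looked the same in the pictures taken after I let go and at the end.
- **Bolt:** it went in without resistance, touched down at the expected flange height (tool at 97.7 mm), and stood upright on the plate after release.
- **Last checks:** in the final pictures the plate is in line, and the tape, lighter and arch show no visible shift. I judged that by eye and did not measure it. The gripper was clear of everything.
- **Disagreement:** the two cameras differed by 2 to 4 mm in places before I corrected for their calibration. The starting hole offset came out at 5.4 mm by edge fit, below the stated 6 to 9 mm, and about 8 to 9 mm by the view through the hole. I aimed using the view through the hole and followed the measured forces.

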